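# Gang up leaning tiles and knock the holdfast down

### The arm

A 6-joint arm with a two-finger parallel gripper is mounted at the origin on the work surface. World frame = base frame: x ahead of the robot, y to its left, z up, the work surface at z = 0. Lengths are in m, angles in degrees, forces in N, time in s.
With the tool pointing down it reaches from about 0.35 to 0.875 m from the base axis. Payload 4.2 kg.
Tool frame: the origin (TCP) lies midway between the tips of the shut fingers; the grasp point (between the pads) lies r.pinch_z behind it (r.pinch_z is the distance from the TCP to the grasp point, in m); z points along the fingers, y is the direction in which the jaws open and shut (so a half turn about z gives the same grasp; the last joint's range is limited). The gripper opens to 87 mm and grips with 3 to 60 N. Pads are 19 mm wide; open, the fingers measure 117 mm over their backs; the gripper's body (75 mm by 190 mm) begins 51 mm behind the grasp point.
Start: joints at [83.973, 22.042, 0.453, 0, -68.411, -14.817], TCP at [0.222, 0.584, 0.223] pointing down, gripper open.
Joint ranges: [-179.83, 179.83], [-69.29, 118.12], [-61.27, 80.66], [-181.25, 117.63], [-171.15, -9.14], [-177.46, 177.46]. Speed limits (degrees/s): [159.86, 159.86, 180, 180, 180, 180].

### API

Orientations are given as a 3x3 rotation matrix whose columns are the frame's x, y, z axes.
In Python, from station import r gives the robot as it stands. The module is installed in compiled form; this text tells all that it offers.
- The arm moves only by the tool play_rows, never from a script. Its argument "deltas" is a list of rows, each a list of 7 numbers: the shift along the tool's x, y, z in units of 25 mm (1.0 is 25 mm), then the turn, a rotation vector about the tool's x, y, z in units of 5 degrees (1.0 is 5 degrees), then the finger opening in mm, from 0 to 87. In form: [[tx, ty, tz, wx, wy, wz, fingers], ...]. A call has 1 to 12 rows; each row is the pose to reach, as a shift and turn from the pose commanded when the call began, along the tool's axes at that moment; what a row does not reach only later rows make up. A row lasts 1/10 s, in which the tool goes at most 50 mm and 8.59 degrees, less where a joint would pass 70% of its speed; a pose out of reach is approached as far as the arm can. A call with a gripper value outside its range is refused whole. The fingers move at their own pace and stop on an object; the grip force is fixed at half the most. Time passes only in rows, so rows that repeat a pose let the fingers close. It gives the time, the measured TCP pose, the force and the opening at its end, in the units of the state.
- r.sense(): the state, without advancing time (a new reading comes with each control period).
- r.capture(name): name is "scene" or "top" or "wrist"; returns a dict with "pixels" (384x512x3 uint8, red, green, blue), "camera_matrix" (3x3 intrinsics, pixels), "R" (3x3) and "t" (3): a world point X has camera coordinates R X + t; the wrist camera has in their place "T_tool_cam" (4x4, takes a point from camera to tool coordinates, whose origin is the TCP and whose axes are the flange's). Camera axes: x right, y down, z forward; pixel columns grow to the right and rows downward; lengths in m; the calibration is good to about 2 mm. The wrist camera is an equidistant fisheye: a pixel r from the principal point sees the ray r / f radians off the axis. A picture is of the moment at which its call begins: read the wrist's pose just before it. There is no depth.
- r.finish_job(): hands the job in, once; it reports no verdict.
Trained networks look in the newest picture that a camera, given by its name, has taken for a name from the list of things; names that differ only in an ending like _2 or _b are one class to them, and where a whole thing is asked for, a point or a joint stands for the part that bears it (a point fixed in the world has none). Each returns a list of dicts, best first, with "score" (0 to 1); they miss things now and then, are a little off and sometimes report something else, mostly with a low value. They report only what shows in the picture. A call takes as long as a camera call. They do not tell look-alikes from the thing itself.
- r.spot_in(camera, target): "centre" ([x, y, z] in m, in world coordinates, good to about 4 mm: the middle of the surface that is visible of it).
- r.cut_out(camera, target): "region" (384x512 bool, what is visible of it).
The state is a dict: "time_s": time; "joints": joint angles; "joint_velocities": joint speeds; "effort": joint torques, N m; "tcp_pos": TCP position; "ee_rot": TCP orientation; "wrist_force": force on the tool from outside, world axes, zero at the start; "moment": the same for the moment, N m; "gripper_width": opening from 0.0 (shut) to 1.0 (fully open).
Only numpy, scipy, OpenCV 4.12 (cv2) and the standard library are available. Lean on these libraries where they do the work, as an engineer would, in place of code of your own. Each camera call takes 0.05 s, during which the arm holds its last target.

### The job

Get the four leaning tiles ready for edge waxing: slide the loose wooden block along the board until it holds them all upright and tight against the backstop, and square them up with their ends flush against the side stop. Then take the mallet and, with a brisk blow or a few, knock the holdfast down until its pad clamps the block, and put the mallet back on the bench beside the board. Touch the holdfast only with the mallet, never hit the tiles with the mallet, and leave the other things where they are.

Things in the scene. Friction and masses are not known exactly. Their poses are not given: they have to be found in the camera images.
- board: Fixed plywood board 240 (x) x 230 (y) x 30 mm. Origin in its underside; it reaches x -135..105, y -130..100 of this frame, top at z 30. Backstop at its +x end, side stop on its -y side, holdfast beyond the side stop. Row finished: tile centres at y 0 and x 75.5, 66.5, 57.5, 48.5 (tile0 to tile3); block centre at x -1, y about 0 (pad comes down at x 20, y 0).
- backstop (a point): Point on the foot of the backstop's face, at the board's top. Axes as the board's; the face looks to -x, reaches y -65..30 and 75 up; wood 25 thick.
- side_stop (a point): Point at the foot of the middle of the side stop's face, at the board's top. Axes as the board's; the face looks to +y, reaches 40 to either side in x and 40 up; wood 20 thick.
- tile0: Terracotta tile 90 x 90 x 9 mm, 0.14 kg; number 0 counted from the backstop. Origin at the centre of its lower edge, x through its thickness, y along the edge, z up its face. It starts leaning 0.35 rad, top towards the backstop (+x of the board), foot on the board, touching its neighbours, its end 7 to 28 mm short of the side stop.
- tile1: Terracotta tile 90 x 90 x 9 mm, 0.14 kg; number 1 counted from the backstop. Origin at the centre of its lower edge, x through its thickness, y along the edge, z up its face. It starts leaning 0.35 rad, top towards the backstop (+x of the board), foot on the board, touching its neighbours, its end 7 to 28 mm short of the side stop.
- tile2: Terracotta tile 90 x 90 x 9 mm, 0.14 kg; number 2 counted from the backstop. Origin at the centre of its lower edge, x through its thickness, y along the edge, z up its face. It starts leaning 0.35 rad, top towards the backstop (+x of the board), foot on the board, touching its neighbours, its end 7 to 28 mm short of the side stop.
- tile3: Terracotta tile 90 x 90 x 9 mm, 0.14 kg; number 3 counted from the backstop. Origin at the centre of its lower edge, x through its thickness, y along the edge, z up its face. It starts leaning 0.35 rad, top towards the backstop (+x of the board), foot on the board, touching its neighbours, its end 7 to 28 mm short of the side stop.
- block: Loose beech block 90 (x) x 64 (y) x 40 mm, about 0.2 kg, on the board between robot and tiles; pushed at its -x end. Origin at the centre of its underside.
- holdfast: Steel holdfast in a fixed collar 42 dia; origin on the board's top at the shank's axis (board x 20, y -100). Upright shank 19 dia, striking head 34 dia on top (105 above the board at joint 0), below it a sprung arm 20 wide that reaches 100 mm along the board's +y, over the side stop, to a round pad 32 dia; the arm lies 62 to 97 above the board at joint 0. It does not swing round.
- crown (a point): Centre of the top of the holdfast's striking head, where the mallet hits.
- pad (a point): Centre of the pad's underside (62 mm above the board when the joint is 0).
- shank (a joint): How far the holdfast is driven down, m, 0 to 0.034; starts at 0 to 0.008. Friction in its collar holds it where it is left; a push of about 8 N moves it down. The pad meets the 40 mm block at 0.022; beyond that the arm flexes (about 2 N per mm); 0.026 to 0.031 clamps well.
- clamp_arm: The holdfast's sprung arm with its pad; origin at the arm's root beside the head, 88 above the board when the joint is 0.
- mallet: Mallet, about 0.4 kg: black rubber head, a cylinder 55 dia x 80 tall, both round faces strike; flat-sided wooden handle 20 wide x 26 high (butt 24 x 30) level along -x at height 40, out to x -195. It starts standing on one face on the bench, left or right of the board, handle roughly towards the robot (within 0.4 rad of -x). Origin at the centre of the face it stands on.
- handle (a point): Point on the mallet's handle axis 65 mm from the head's axis: a good grip; 40 above the lower face.
- wax_jar: amber glass jar with steel lid, 48 dia x 55 tall, standing on the board's +y side; bystander
- kiln_prop: short white ceramic tube, 30 dia x 40 tall, standing on the board's +y side beside the tiles; bystander
- tub: closed white plastic tub, 90 dia x 110 tall, standing on the bench; bystander
- brush: paint brush lying on the bench to the left; bystander
- beaker: grey plastic beaker 68 dia x 100 tall standing empty beyond the board on the left; bystander
- wire_brush: wire brush, wooden back 190 x 26, 28 high, lying on the bench to the right of the board; bystander
- sponge_block: yellow block 90 x 60 x 35 on the bench; bystander
- sample: single tile 90 x 90 x 9 lying flat on the bench; bystander, not one of the four
Things that resemble listed ones, but are neither listed nor needed, are in the scene too. What is shaped like the tile0 but blue or yellow is not meant.

How it is judged:
By the outcome, as a careful person would: the job done as asked, in the order asked, and still so for the second after the job is handed in, with the robot touching nothing.
It also fails if it takes over 72 s, if anything falls off the work surface, if the arm or the gripper's body presses on something with over 40 N, if the wrist force passes 120 N, or if a joint passes its speed limit or range.

## Working session

There is one attempt and no reset: what is moved stays moved. The work goes in short steps, Python scripts to look and compute and a tool call to move; the robot and the scene stay as the last step left them, time stands still between calls to the robot, and variables do not carry over. Pictures are saved under pics/ and viewed, and the job is handed in when it is done.

Besides the shell and the picture viewer there is one more tool, called after ">>>" as name(argument=value, ...) on one line, values as JSON. play_rows: Moves the arm, as the interface text tells. Its arguments: {"type":"object","properties":{"deltas":{"type":"array","items":{"type":"array","items":{"type":"number"}}}},"required":["deltas"]}

```bash
mkdir -p pics; ls; python3 - <<'E'
from station import r
import cv2,numpy as np
s=r.sense();print({k:np.round(v,3).tolist() for k,v in s.items()}, r.pinch_z)
for n in ["scene","top","wrist"]:
    c=r.capture(n);cv2.imwrite(f"pics/{n}0.png",c["pixels"][:,:,::-1])
    print(n,np.round(c["camera_matrix"],1).tolist(),[np.round(c[k],3).tolist() for k in c if k in("R","t","T_tool_cam")])
    for t in ["board","backstop","side_stop","tile0","block","holdfast","crown","pad","mallet","handle","wax_jar","kiln_prop","tub","brush","beaker","wire_brush","sponge_block","sample"]:
        try:
            print(t,[(np.round(d["centre"],3).tolist(),round(d["score"],2)) for d in r.spot_in(n,t)])
        except Exception as e: print(t,e)
E
```

```text
pics
{'time_s': 0.0, 'joints': [83.972, 22.089, 0.378, -0.028, -68.411, -14.816], 'joint_velocities': [0.102, 0.031, -0.072, 0.04, 0.02, -0.02], 'effort': [-0.0, -39.067, 18.741, 4.22, 0.011, -0.0], 'tcp_pos': [0.222, 0.584, 0.221], 'ee_rot': [[0.934, -0.356, -0.001], [-0.356, -0.934, -0.002], [0.0, 0.002, -1.0]], 'wrist_force': [-0.063, -0.02, 0.11], 'moment': [-0.016, -0.044, -0.012], 'gripper_width': 1.002} 0.0187
scene [[379.2, 0.0, 255.7], [0.0, 379.2, 189.5], [0.0, 0.0, 1.0]] [[[-0.774, 0.633, -0.012], [0.487, 0.582, -0.651], [-0.405, -0.51, -0.759]], [0.335, -0.191, 1.28]]
board [([0.63, 0.061, 0.028], 0.8)]
backstop [([0.628, 0.062, 0.028], 0.82), ([0.583, 0.321, 0.11], 0.38)]
side_stop [([0.627, 0.064, 0.027], 0.89), ([0.694, -0.274, 0.025], 0.33)]
tile0 [([0.381, 0.4, 0.011], 0.74), ([0.338, -0.079, 0.006], 0.74), ([0.216, 0.376, 0.008], 0.66), ([0.55, 0.126, 0.06], 0.57), ([0.64, 0.126, 0.117], 0.54), ([0.639, 0.098, 0.115], 0.54), ([0.655, 0.108, 0.115], 0.48)]
block [([0.525, 0.037, 0.069], 0.9), ([0.697, 0.38, 0.021], 0.68), ([0.549, 0.125, 0.061], 0.27)]
holdfast [([0.
[... 2168 characters left out ...]
 0.118], 0.6), ([0.56, 0.3, 0.11], 0.24)]
beaker [([0.652, 0.242, 0.063], 0.77)]
wire_brush [([0.698, -0.283, 0.026], 0.62)]
sponge_block [([0.36, -0.244, 0.035], 0.57), ([0.542, 0.119, 0.069], 0.53)]
sample [([0.319, 0.206, 0.009], 0.74)]
wrist [[297.3, 0.0, 254.3], [0.0, 297.3, 193.0], [0.0, 0.0, 1.0]] [[[-0.001, -0.957, -0.292, 0.08], [1.0, -0.001, -0.001, -0.0], [0.0, -0.292, 0.957, -0.163], [0.0, 0.0, 0.0, 1.0]]]
board []
backstop []
side_stop []
tile0 [([0.214, 0.378, 0.004], 0.88), ([0.365, 0.407, 0.009], 0.85)]
block []
holdfast []
crown []
pad []
mallet []
handle []
wax_jar []
kiln_prop []
tub []
brush []
beaker []
wire_brush []
sponge_block []
sample [([0.322, 0.212, 0.007], 0.57)]
```

View pics/scene0.png

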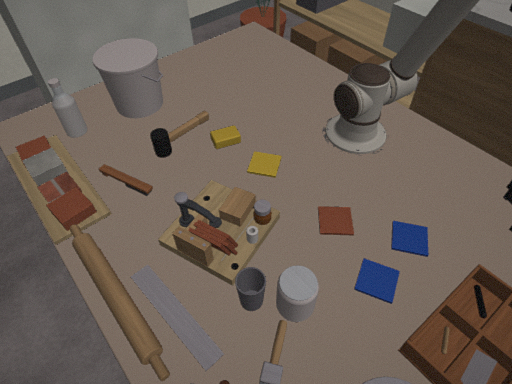

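View pics/top0.png

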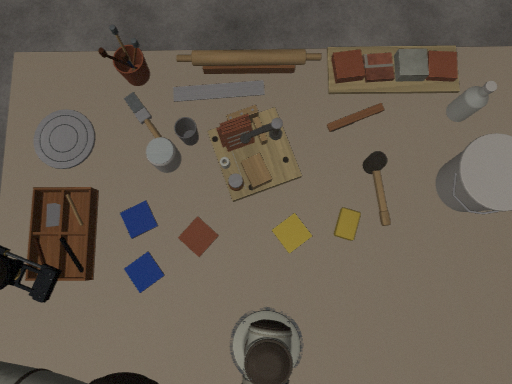

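```bash
python3 - <<'E'
import cv2
a=cv2.imread("pics/top0.png");b=cv2.imread("pics/scene0.png")
cv2.imwrite("pics/c1.png",cv2.resize(a[95:210,195:315],None,fx=5,fy=5,interpolation=cv2.INTER_CUBIC))
cv2.imwrite("pics/c2.png",cv2.resize(b[175:285,150:290],None,fx=5.4,fy=5.4,interpolation=cv2.INTER_CUBIC))
cv2.imwrite("pics/c3.png",cv2.resize(a[140:240,320:440],None,fx=5,fy=5,interpolation=cv2.INTER_CUBIC))
E
```

```text
(no output)
```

View pics/c1.png

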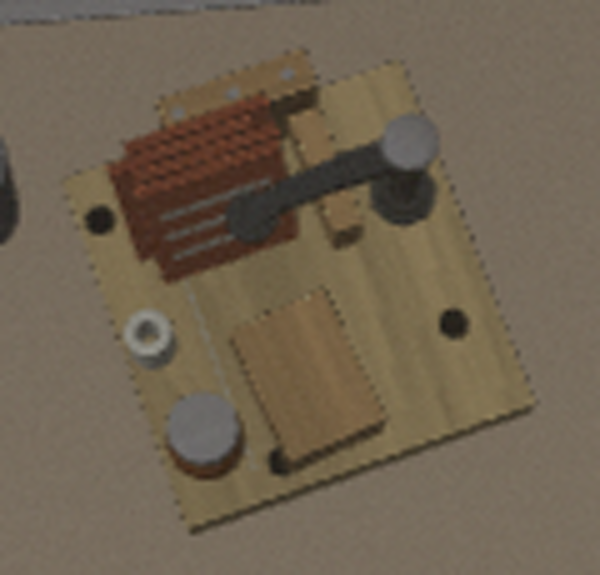

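View pics/c2.png

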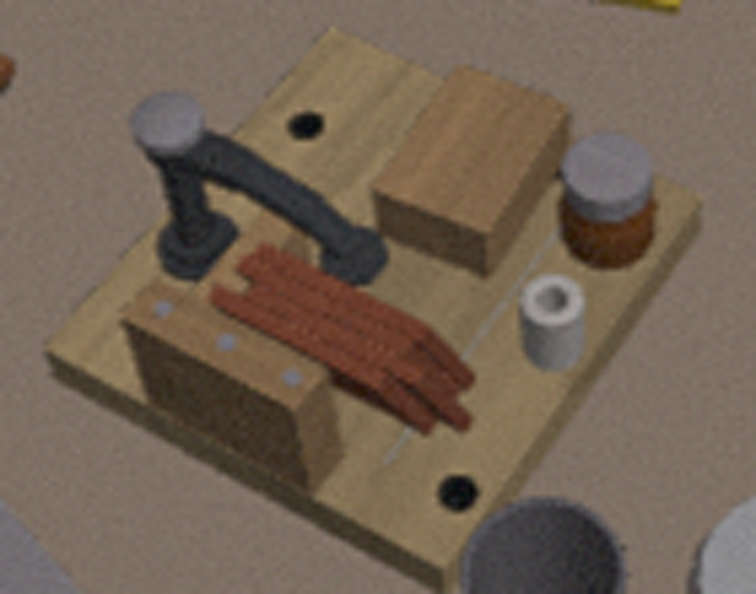

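View pics/c3.png

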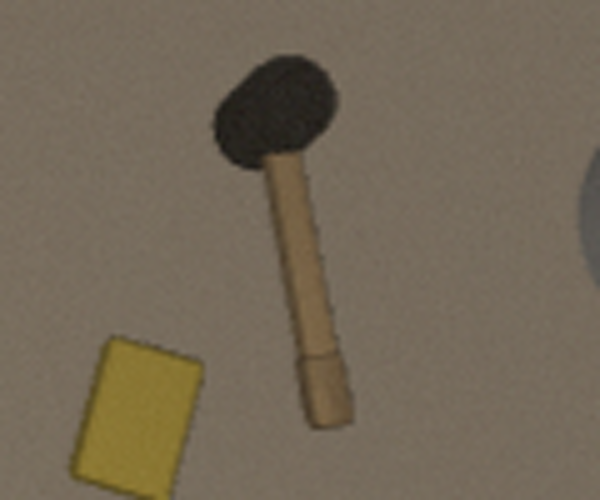

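```bash
cat > h.py <<'E'
import numpy as np,cv2
from scipy.optimize import least_squares
from station import r
def proj(c,X):
    X=np.atleast_2d(X);Y=X@np.array(c["R"]).T+np.array(c["t"]);K=np.array(c["camera_matrix"])
    p=Y@K.T;return p[:,:2]/p[:,2:]
def back(c,uv,z):
    K=np.array(c["camera_matrix"]);R=np.array(c["R"]);t=np.array(c["t"])
    d=R.T@np.linalg.solve(K,[uv[0],uv[1],1]);o=-R.T@t
    return o+d*(z-o[2])/d[2]
def Rz(a): return np.array([[np.cos(a),-np.sin(a),0],[np.sin(a),np.cos(a),0],[0,0,1]])
def fit(obs,x0):
    # obs: list of (cam, localpoints, pixels)
    f=lambda p: np.concatenate([(proj(c,np.array(L)@Rz(p[2]).T+[p[0],p[1],0])-np.array(U)).ravel() for c,L,U in obs])
    s=least_squares(f,x0,loss="soft_l1");return s.x,f(s.x)
E
python3 - <<'E'
from h import *
S=r.capture("scene");T=r.capture("top")
t=lambda *p:[(195-.4+x/5,95-.4+y/5) for x,y in p]
s=lambda *p:[(150-.4+x/5.4,175-.4+y/5.4) for x,y in p]
z=.03
L=[(.105,.1,z),(.105,-.13,z),(-.135,-.13,z),(-.135,.1,z)]
b1,e1=fit([(T,L,t((65,182),(400,62),(535,402),(190,527)))],[.6,.03,.3]);print(b1,np.degrees(b1[2]),e1.round(1))
b2,e2=fit([(S,L,s((445,570),(47,347),(333,28),(702,203)))],[.6,.03,.3]);print(b2,np.degrees(b2[2]),e2.round(1))
b,e=fit([(T,L,t((65,182),(400,62),(535,402),(190,527))),(S,L,s((445,570),(47,347),(333,28),(702,203)))],[.6,.03,.3]);print(b,np.degrees(b[2]),e.round(1))
# block top corners, z=.07: local order far-left(+x,+y), far-right, near-right, near-left
z=.07;L=[(.045,.032,z),(.045,-.032,z),(-.045,-.032,z),(-.045,.032,z)]
k,e=fit([(T,L,t((232,338),(325,290),(385,412),(290,465))),(S,L,s((487,235),(375,188),(463,65),(570,107)))],[.52,.03,.3]);print("block",k,np.degrees(k[2]),e.round(1))
Rb=Rz(b[2]);print("block in board",Rb.T@(np.r_[k[:2],0]-np.r_[b[:2],0]),np.degrees(k[2]-b[2]))
# overlay
np.save("board.npy",b)
def W(p): return np.atleast_2d(p)@Rb.T+[b[0],b[1],0]
for c,n,(x0,y0,w,h,f) in((T,"ovT",(195,95,120,115,5)),(S,"ovS",(150,175,140,110,5.4))):
    im=cv2.resize(c["pixels"][y0:y0+h,x0:x0+w,::-1],None,fx=f,fy=f,interpolation=cv2.INTER_CUBIC)
    def poly(P,col):
        uv=(proj(c,W(P))-[x0,y0]+.5)*f
        cv2.polylines(im,[np.int32(uv.round())],True,col,1)
    def circ(x,y,z,R,col): poly([(x+R*np.cos(a),y+R*np.sin(a),z) for a in np.linspace(0,6.28,30)],col)
    poly([(.105,.1,.03),(.105,-.13,.03),(-.135,-.13,.03),(-.135,.1,.03)],(0,255,0))
    for q in (0,.008): circ(.02,-.1,.135-q,.017,(0,255,255)); circ(.02,0,.092-q,.016,(255,0,255))
    poly([(.08,-.065,.105),(.08,.03,.105),(.105,.03,.105),(.105,-.065,.105)],(255,255,0))
    poly([(.0,-.045,.07),(.08,-.045,.07),(.08,-.065,.07),(.0,-.065,.07)],(255,0,0))
    cv2.imwrite(f"pics/{n}.png",im)
# mallet
u=lambda *p:[(320-.4+x/5,140-.4+y/5) for x,y in p]
print("mallet head top c",[back(T,u((292,97))[0],.08),back(T,u((255,128))[0],.0)], "handle", back(T,u((283,155))[0],.053),back(T,u((329,425))[0],.055))
for n in ("top","scene"):
    for tg in("mallet","block","wax_jar","kiln_prop"):
        print(n,tg,[(d["region"].sum(),np.argwhere(d["region"]).mean(0).round(1)[::-1],round(d["score"],2)) for d in r.cut_out(n,tg)][:2])
E
```

```text
[0.5901042  0.05237951 0.34915514] 20.005115796117938 [-0.6 -0.4  0.2 -0.6  0.6  0.3 -0.2  0.7]
[0.59024121 0.05450698 0.34308628] 19.657396045028392 [-0.1  0.6 -0.9  0.2  0.1 -0.4  0.9 -1. ]
[0.59008294 0.05338058 0.34646496] 19.850979935173743 [-0.9 -0.5 -0.  -0.6  0.2  0.4 -0.6  0.7 -0.1  0.2 -1.1  0.  -0.2 -0.6
  0.6 -1.4]
block [0.51707292 0.02763466 0.42697607] 24.46392703152189 [-1.  -1.3 -0.4 -0.3  0.2  1.7 -0.2 -0.1  0.3 -0.1 -0.7 -0.  -0.6 -0.7
  0.5 -0.7]
block in board [-0.07741436  0.0005763   0.        ] 4.612947096348147
mallet head top c [array([ 0.54540702, -0.33694318,  0.08      ]), array([ 0.54547974, -0.3370626 ,  0.        ])] handle [ 0.51604255 -0.33786455  0.053     ] [ 0.35165882 -0.35570556  0.055     ]
top mallet [(np.int64(908), array([378. , 182.2]), 0.64)]
top block [(np.int64(621), array([256.1, 170.5]), 0.67)]
top wax_jar [(np.int64(186), array([235.6, 181.6]), 0.49), (np.int64(252), array([254.8, 133. ]), 0.42)]
top kiln_prop [(np.int64(93), array([224.7, 162.3]), 0.65)]
scene mallet [(np.int64(945), array([174., 134.]), 0.8)]
scene block [(np.int64(929), array([236.9, 206. ]), 0.98)]
scene wax_jar [(np.int64(378), array([261.9, 212.1]), 0.87), (np.int64(695), array([194., 211.]), 0.32)]
scene kiln_prop [(np.int64(187), array([251.5, 234.5]), 0.76)]
```

View pics/ovT.png

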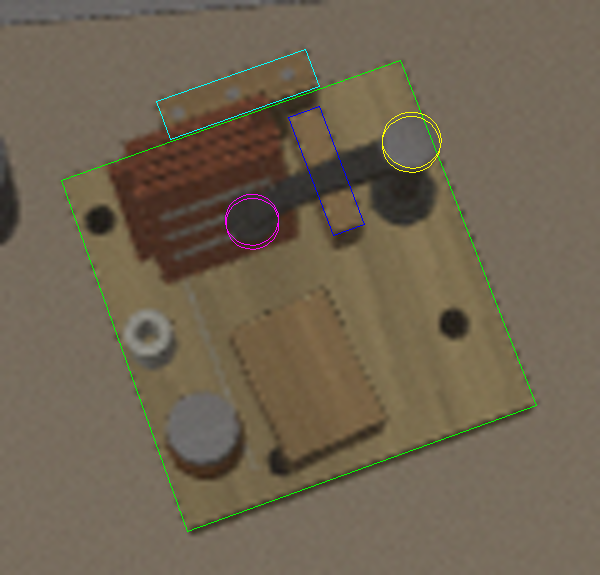

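View pics/ovS.png

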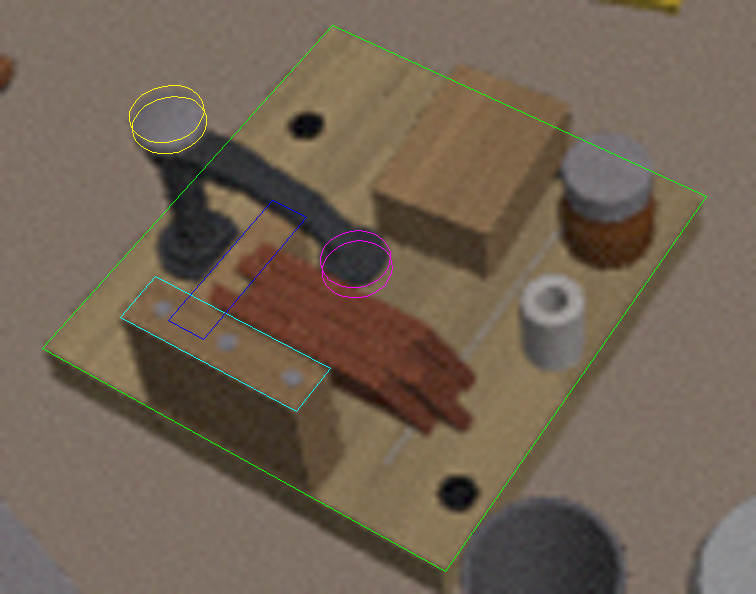

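```bash
cat >> h.py <<'E'
def plan(x,y,z,a,pitch=0):
    "delta from measured pose to TCP world (x,y,z), tool-x heading a deg, tool down"
    s=r.sense();R=np.array(s["ee_rot"]);p=np.array(s["tcp_pos"])
    a=np.radians(a);G=np.array([[np.cos(a),np.sin(a),0],[np.sin(a),-np.cos(a),0],[0,0,-1.]])
    d=R.T@(np.array([x,y,z])-p)/.025
    w=np.degrees(cv2.Rodrigues(R.T@G)[0].ravel())/5
    print("t",round(s["time_s"],2),"delta",d.round(2).tolist(),w.round(2).tolist(),"F",np.round(s["wrist_force"],1).tolist(),"gw",round(s["gripper_width"],3));return d,w
def b2w(x,y):
    b=np.load("board.npy");return (Rz(b[2])@[x,y,0])[:2]+b[:2]
def w2b(x,y):
    b=np.load("board.npy");return (Rz(b[2]).T@[x-b[0],y-b[1],0])[:2]
E
python3 - <<'E'
from h import *
b=np.load("board.npy");b[:]=[.5901,.0534,np.radians(19.85)];np.save("board.npy",b)
T=r.capture("top");S=r.capture("scene")
t=lambda *p:[(195-.4+x/5,95-.4+y/5) for x,y in p]
s=lambda *p:[(150-.4+x/5.4,175-.4+y/5.4) for x,y in p]
print("jar",w2b(*back(T,t((203,428))[0],.085)[:2]),w2b(*back(S,s((607,167))[0],.085)[:2]))
print("prop",w2b(*back(T,t((149,333))[0],.07)[:2]),w2b(*back(S,s((553,296))[0],.07)[:2]))
for p,q in((-.16,0),): print(b2w(p,q)); plan(*b2w(p,q),.2,19.85)
E
```

```text
jar [-0.08920278  0.06998732] [-0.08828547  0.069949  ]
prop [-0.01954133  0.08075615] [-0.02057466  0.08058415]
[ 0.43960643 -0.00092942]
t 3.45 delta [16.45, 18.78, 0.9] [-0.0, 0.0, -8.14] F [0.8, -0.8, 0.6] gw 0.998
```

View pics/wrist0.png

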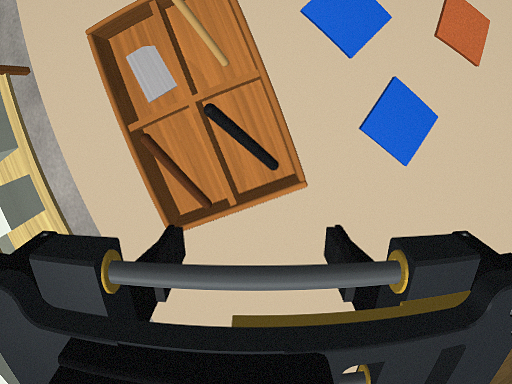

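>>> play_rows(deltas=[[2,2.3,0.1,0,0,-1.3,40],[4,4.6,0.2,0,0,-2.6,32],[5.5,6.3,0.3,0,0,-4,32],[7,8.1,0.4,0,0,-5.3,32],[8.5,9.9,0.5,0,0,-6.6,32],[10,11.6,0.6,0,0,-8.14,32],[11.5,13.2,0.7,0,0,-8.14,32],[13,15,0.8,0,0,-8.14,32],[14.5,16.7,0.9,0,0,-8.14,32],[16.45,18.78,0.9,0,0,-8.14,32],[16.45,18.78,0.9,0,0,-8.14,32],[16.45,18.78,0.9,0,0,-8.14,32]])

```text
time_s: 4.65
tcp_pos: [0.4313, 0.02, 0.2013]
ee_rot: [[0.94, 0.34, 0.002], [0.34, -0.94, 0.001], [0.002, 0.0, -1.0]]
wrist_force: [1.2, 0.4, -0.3]
gripper_width: 0.368
```

```bash
python3 - <<'E'
from h import *
c=r.capture("wrist");cv2.imwrite("pics/w1.png",c["pixels"][:,:,::-1])
plan(*b2w(-.142,0),.1,19.85)
plan(*b2w(-.142,0),.045,19.85)
E
```

```text
t 4.7 delta [0.79, 0.66, 4.03] [0.02, 0.01, -0.08] F [2.5, -1.1, 0.1] gw 0.37
t 4.7 delta [0.79, 0.66, 6.23] [0.02, 0.01, -0.08] F [2.5, -1.1, 0.1] gw 0.37
```

View pics/w1.png

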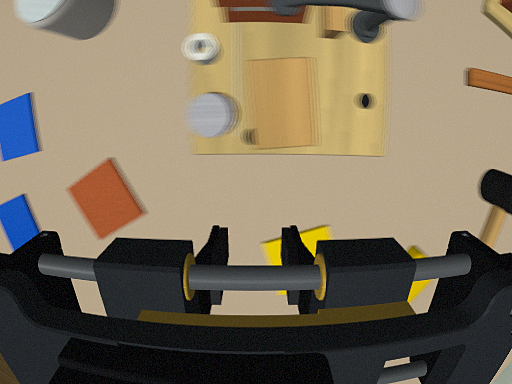

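>>> play_rows(deltas=[[0.5,0.4,1,0,0,-0.08,32],[0.79,0.66,3,0,0,-0.08,32],[0.79,0.66,4.5,0,0,-0.08,32],[0.79,0.66,5.5,0,0,-0.08,32],[0.79,0.66,6.23,0,0,-0.08,32],[0.79,0.66,6.23,0,0,-0.08,32],[0.79,0.66,6.23,0,0,-0.08,32]])

```text
time_s: 5.4
tcp_pos: [0.4555, 0.0133, 0.0453]
ee_rot: [[0.938, 0.347, 0.0], [0.347, -0.938, -0.0], [0.0, 0.0, -1.0]]
wrist_force: [-0.7, -0.5, 0.4]
gripper_width: 0.37
```

```bash
python3 - <<'E'
from h import *
c=r.capture("wrist");cv2.imwrite("pics/w2.png",c["pixels"][:,:,::-1])
plan(*b2w(-.142,0),.045,19.85)
print(r.sense()["tcp_pos"])
E
```

```text
t 5.45 delta [-0.09, 0.32, 0.04] [0.0, -0.02, 0.09] F [-0.7, 0.2, -0.0] gw 0.37
[0.4558874  0.01345485 0.04590574]
```

View pics/w2.png

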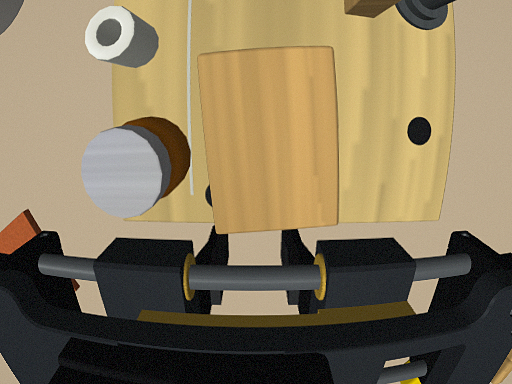

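>>> play_rows(deltas=[[-0.09,0.4,0.04,0,0,0,32],[0.3,0.4,0.04,0,0,0.05,32],[0.6,0.4,0.04,0,0,0.05,32],[0.9,0.4,0.04,0,0,0.05,32],[1.2,0.4,0.04,0,0,0.05,32],[1.5,0.4,0.04,0,0,0.05,32],[1.6,0.4,0.04,0,0,0.05,32],[1.6,0.4,0.04,0,0,0.05,32]])

```text
time_s: 6.25
tcp_pos: [0.4968, 0.018, 0.0439]
ee_rot: [[0.94, 0.342, 0.001], [0.342, -0.94, 0.0], [0.001, 0.0, -1.0]]
wrist_force: [-0.0, -0.3, 0.6]
gripper_width: 0.368
```

```bash
cat > look.py <<'E'
from h import *
import sys
n=sys.argv[1]
for cam,(x0,y0,w,h,f) in (("top",(195,95,120,115,4)),("scene",(150,175,140,110,4))):
    c=r.capture(cam);cv2.imwrite(f"pics/{n}_{cam}.png",cv2.resize(c["pixels"][y0:y0+h,x0:x0+w,::-1],None,fx=f,fy=f,interpolation=cv2.INTER_CUBIC))
c=r.capture("wrist");cv2.imwrite(f"pics/{n}_w.png",c["pixels"][:,:,::-1])
s=r.sense();print(w2b(*s["tcp_pos"][:2]),s["tcp_pos"],s["wrist_force"],s["time_s"])
a=cv2.imread(f"pics/{n}_top.png");b=cv2.imread(f"pics/{n}_scene.png");w=cv2.imread(f"pics/{n}_w.png")
E
python3 look.py p1; python3 -c "
from h import *;plan(*b2w(-.06,-.001),.045,19.85)"
```

```text
[-0.10053174 -0.00166465] [0.49610662 0.01769782 0.04394694] [-0.13340501  0.05178928 -0.2543087 ] 6.4
t 6.4 delta [1.62, -0.02, -0.04] [-0.0, -0.01, 0.03] F [-0.1, 0.1, -0.3] gw 0.369
```

View pics/p1_w.png

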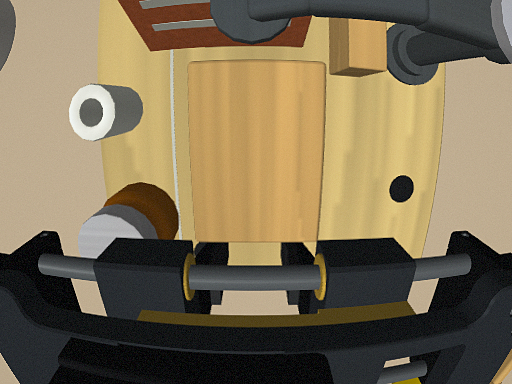

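View pics/p1_scene.png

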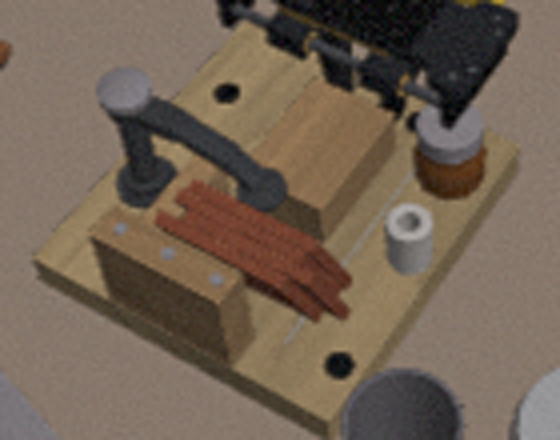

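>>> play_rows(deltas=[[0.2,0,0,0,0,0.03,32],[0.4,0,0,0,0,0.03,32],[0.6,0,0,0,0,0.03,32],[0.8,0,0,0,0,0.03,32],[1.0,0,0,0,0,0.03,32],[1.2,0,0,0,0,0.03,32],[1.3,0,0,0,0,0.03,32],[1.4,0,0,0,0,0.03,32],[1.5,0,0,0,0,0.03,32],[1.5,0,0,0,0,0.03,32]])

```text
time_s: 7.4
tcp_pos: [0.5286, 0.0293, 0.0432]
ee_rot: [[0.941, 0.339, -0.007], [0.339, -0.941, -0.002], [-0.007, -0.0, -1.0]]
wrist_force: [-4.9, -2.0, 2.7]
gripper_width: 0.365
```

```bash
python3 look.py p2; python3 -c "
from h import *;plan(*b2w(-.056,-.001),.045,19.85)"
```

```text
[-0.06605606 -0.00179544] [0.52857833 0.02928132 0.04324148] [-5.16651913 -1.75466298  1.84478927] 7.55
t 7.55 delta [0.4, -0.03, -0.07] [-0.0, 0.08, -0.01] F [-5.2, -1.8, 1.8] gw 0.367
```

View pics/p2_w.png

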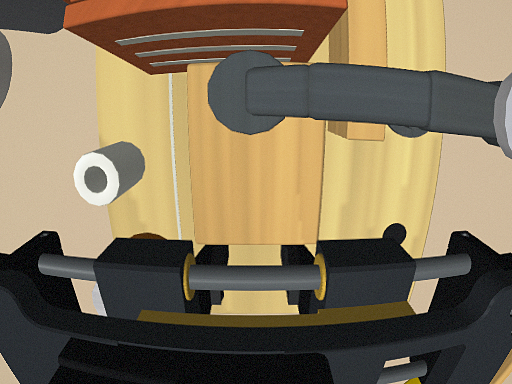

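View pics/p2_scene.png

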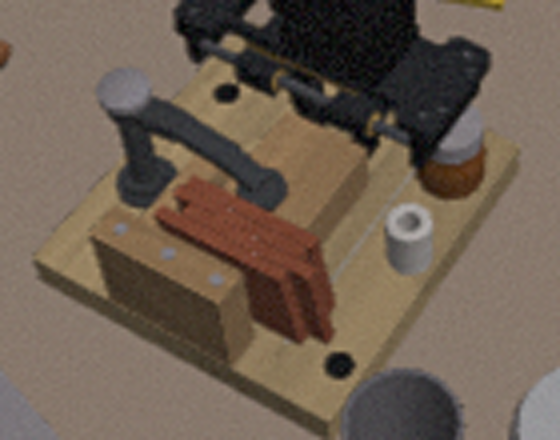

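>>> play_rows(deltas=[[0.15,0,0,0,0,0,32],[0.3,0,0,0,0,0,32],[0.45,0,0,0,0,0,32],[0.6,0,0,0,0,0,32],[0.6,0,0,0,0,0,32],[0.6,0,0,0,0,0,32]])

```text
time_s: 8.15
tcp_pos: [0.5366, 0.0321, 0.0426]
ee_rot: [[0.941, 0.338, -0.02], [0.338, -0.941, -0.006], [-0.02, -0.001, -1.0]]
wrist_force: [-15.8, -4.1, 11.6]
gripper_width: 0.367
```

```bash
python3 look.py p3; python3 -c "
from h import *;plan(*b2w(-.056,-.001),.045,19.85)"
```

```text
[-0.05751181 -0.00182436] [0.53662474 0.03215539 0.04259764] [-15.71855332  -3.56374152  10.69141214] 8.3
t 8.3 delta [0.06, -0.03, -0.1] [-0.01, 0.23, -0.02] F [-15.7, -3.6, 10.7] gw 0.367
```

View pics/p3_w.png

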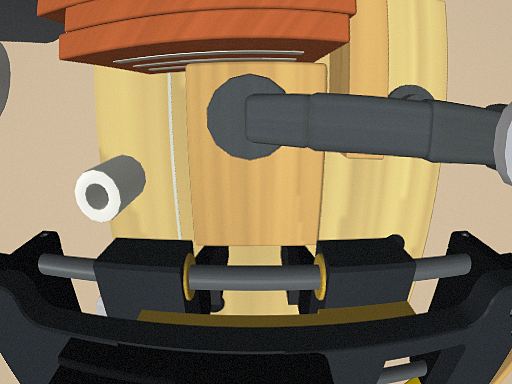

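View pics/p3_scene.png

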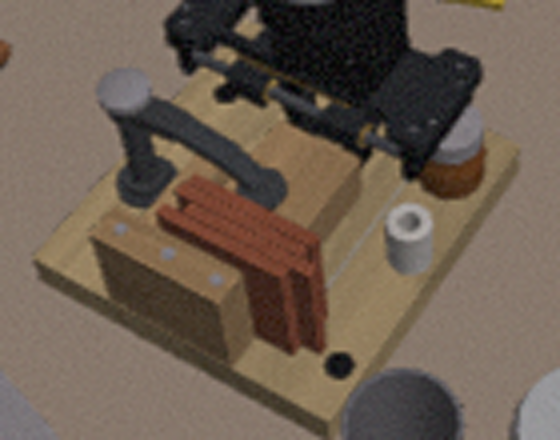

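>>> play_rows(deltas=[[0.1,0,0,0,0,0,32],[0.2,0,0,0,0,0,32],[0.3,0,0,0,0,0,32],[0.3,0,0,0,0,0,32]])

```text
time_s: 8.7
tcp_pos: [0.5364, 0.032, 0.0418]
ee_rot: [[0.941, 0.337, -0.036], [0.336, -0.942, -0.011], [-0.037, -0.002, -0.999]]
wrist_force: [-28.5, -6.5, 20.8]
gripper_width: 0.37
```

```bash
python3 look.py p4; python3 -c "
from h import *;plan(*b2w(-.056,-.001),.045,19.85)"
```

```text
[-0.05774228 -0.00190049] [0.53643382 0.03200552 0.04182593] [-27.73290029  -7.50311713  20.89561888] 8.85
t 8.85 delta [0.06, -0.04, -0.13] [-0.02, 0.42, -0.04] F [-27.7, -7.5, 20.9] gw 0.37
```

View pics/p4_w.png

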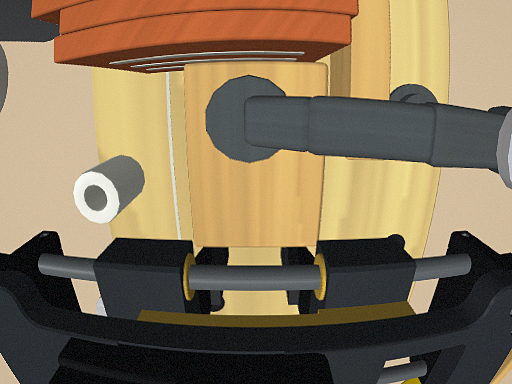

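View pics/p4_scene.png

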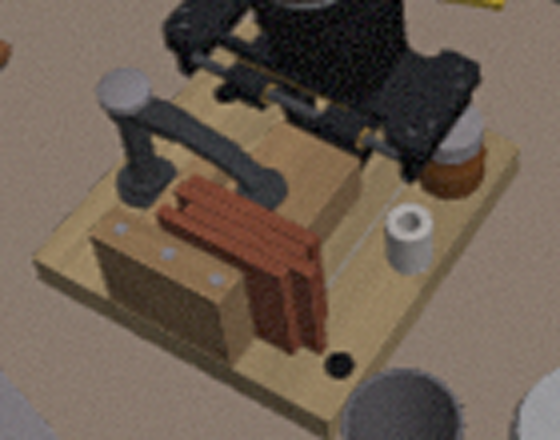

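```bash
cat > ov.py <<'E'
from h import *
import sys
b=np.load("board.npy");Rb=Rz(b[2])
def W(p): return np.atleast_2d(p)@Rb.T+[b[0],b[1],0]
ims=[]
for n,(x0,y0,w,h,f) in(("top",(210,95,80,75,6)),("scene",(165,180,95,100,6))):
    c=r.capture(n)
    im=cv2.resize(c["pixels"][y0:y0+h,x0:x0+w,::-1],None,fx=f,fy=f,interpolation=cv2.INTER_CUBIC)
    raw=im.copy()
    def poly(P,col):
        uv=(proj(c,W(P))-[x0,y0]+.5)*f
        cv2.polylines(im,[np.int32(uv.round())],True,col,1)
    for i in range(5): poly([(.08-.009*i,-.045,.12),(.08-.009*i,.045,.12)],(0,255,0))
    poly([(.044,-.045,.12),(.08,-.045,.12),(.08,.045,.12),(.044,.045,.12)],(0,255,0))
    poly([(.044,.032,.07),(.044,-.032,.07),(-.046,-.032,.07),(-.046,.032,.07)],(0,255,255))
    poly([(.08,-.065,.105),(.08,.03,.105),(.105,.03,.105),(.105,-.065,.105)],(255,255,0))
    poly([(.0,-.045,.07),(.08,-.045,.07),(.08,-.065,.07),(.0,-.065,.07)],(255,0,0))
    cv2.imwrite(f"pics/{sys.argv[1]}_{n}.png",im)
E
python3 ov.py o1
```

```text
(no output)
```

View pics/o1_scene.png

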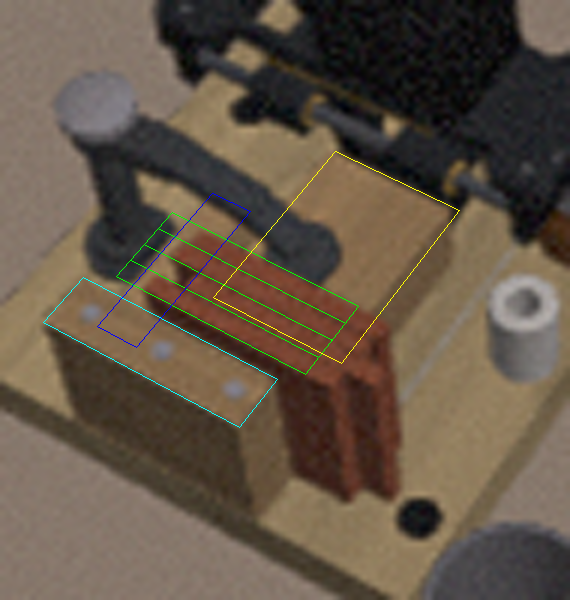

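View pics/o1_top.png

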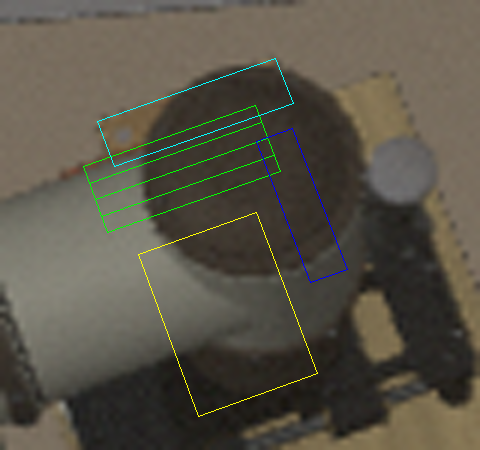

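>>> play_rows(deltas=[[-0.1,0,0,0,0,0,32],[-0.4,0,0,0,0,0,32],[-0.8,0,0,0,0,0,32],[-1.0,0,-1,0,0,0,32],[-1.0,0,-3,0,0,0,32],[-1.0,0,-5,0,0,0,10],[-1.0,0,-6.4,0,0,0,5],[-1.0,0,-6.4,0,0,0,5]])

```text
time_s: 9.75
tcp_pos: [0.5334, 0.0307, 0.2109]
ee_rot: [[0.94, 0.341, 0.016], [0.341, -0.94, 0.004], [0.016, 0.002, -1.0]]
wrist_force: [-0.1, -0.1, 0.2]
gripper_width: 0.179
```

```bash
python3 ov.py o2;python3 look.py p5; python3 -c "
from h import *
print(r.sense()['joints'])
plan(*b2w(.062,.097),.2,-70.15);plan(*b2w(.062,.097),.07,-70.15)"
```

```text
[-0.0662485  -0.00149786] [0.52829628 0.02949587 0.20252337] [ 0.44888128  0.37941877 -0.05096401] 10.0
[ 2.07641795e+01  1.37234630e+01 -1.46340989e+01 -1.84881600e-02
 -6.17799127e+01  8.90986233e+01]
t 10.0 delta [5.13, -3.94, 0.09] [0.02, 0.02, 18.0] F [0.4, 0.4, -0.1] gw 0.068
t 10.0 delta [5.14, -3.94, 5.29] [0.02, 0.02, 18.0] F [0.4, 0.4, -0.1] gw 0.068
```

View pics/p5_w.png

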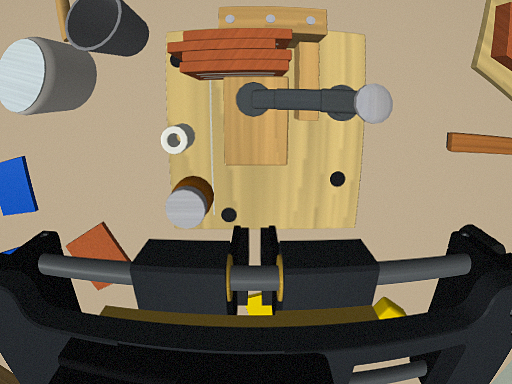

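View pics/o2_scene.png

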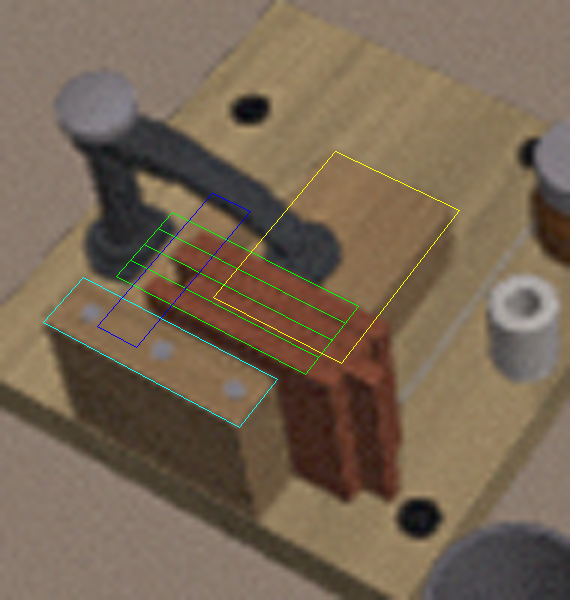

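>>> play_rows(deltas=[[0.5,-0.4,0,0,0,1.7,5],[1,-1,0,0,0,3.4,5],[2,-1.6,0,0,0,5.1,5],[3,-2.3,0,0,0,6.8,5],[4,-3.1,0.1,0,0,8.5,5],[5.14,-3.94,0.1,0,0,10.2,5],[5.14,-3.94,0.1,0,0,11.9,5],[5.14,-3.94,0.1,0,0,13.6,5],[5.14,-3.94,0.1,0,0,15.3,5],[5.14,-3.94,0.1,0,0,17,5],[5.14,-3.94,0.1,0,0,18,5],[5.14,-3.94,0.1,0,0,18,5]])

```text
time_s: 11.2
tcp_pos: [0.6158, 0.1657, 0.1995]
ee_rot: [[0.34, -0.94, -0.003], [-0.94, -0.34, -0.001], [0.0, 0.003, -1.0]]
wrist_force: [0.1, 0.5, -0.1]
gripper_width: 0.058
```

```bash
python3 look.py p6; python3 -c "
from h import *
plan(*b2w(.062,.097),.07,-70.15)"
```

```text
[0.06257299 0.0968632 ] [0.61606444 0.16575527 0.20041196] [-0.48295582 -0.18360962  0.05679918] 11.35
t 11.35 delta [-0.01, 0.01, 5.22] [0.02, -0.0, 0.02] F [-0.5, -0.2, 0.1] gw 0.058
```

View pics/p6_w.png

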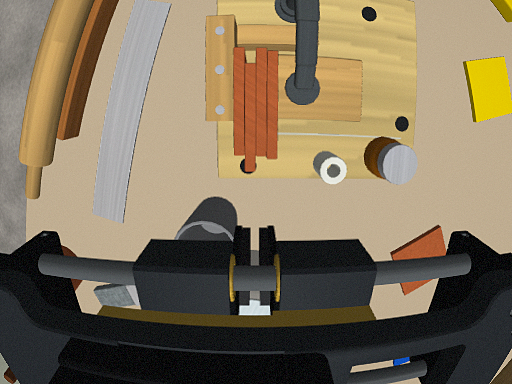

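>>> play_rows(deltas=[[0,0,1.5,0,0,0,12],[0,0,3,0,0,0,12],[0,0,4.5,0,0,0,12],[0,0,5.2,0,0,0,12],[0,0,5.2,0,0,0,12],[0.2,0,5.2,0,0,0,12],[0.4,0,5.2,0,0,0,12],[0.6,0,5.2,0,0,0,12],[0.8,0,5.2,0,0,0,12],[1.0,0,5.2,0,0,0,12],[1.1,0,5.2,0,0,0,12],[1.2,0,5.2,0,0,0,12]])

```text
time_s: 12.55
tcp_pos: [0.627, 0.1381, 0.0721]
ee_rot: [[0.34, -0.94, 0.002], [-0.94, -0.34, 0.001], [-0.001, -0.002, -1.0]]
wrist_force: [-2.1, 6.1, 3.5]
gripper_width: 0.139
```

```bash
python3 look.py p7; python3 -c "
from h import *
plan(*b2w(.062,.056),.07,-70.15)"
```

```text
[0.06302898 0.06682522] [0.62669301 0.13765684 0.07153054] [-0.22426032  3.35184894  0.78181112] 12.7
t 12.7 delta [0.43, 0.04, 0.06] [-0.01, -0.0, 0.0] F [-0.2, 3.4, 0.8] gw 0.139
```

View pics/p7_w.png

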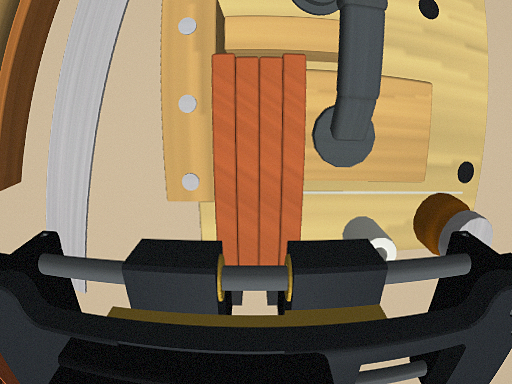

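>>> play_rows(deltas=[[0.12,0,0.03,0,0,0,12],[0.24,0,0.03,0,0,0,12],[0.36,0,0.03,0,0,0,12],[0.44,0,0.03,0,0,0,12],[0.52,0,0.03,0,0,0,12],[0.52,0,0.03,0,0,0,12]])

```text
time_s: 13.3
tcp_pos: [0.6305, 0.1274, 0.0709]
ee_rot: [[0.34, -0.94, 0.0], [-0.94, -0.34, 0.002], [-0.002, -0.001, -1.0]]
wrist_force: [-3.9, 9.1, 4.0]
gripper_width: 0.14
```

```bash
python3 look.py p8; python3 -c "
from h import *
plan(*b2w(.062,.056),.07,-70.15)"
```

```text
[0.06317122 0.0559245 ] [0.63052823 0.12745209 0.07085597] [-2.47063304  9.65330791  4.32945973] 13.45
t 13.45 delta [-0.0, 0.05, 0.03] [-0.01, 0.02, 0.01] F [-2.5, 9.7, 4.3] gw 0.138
```

View pics/p8_w.png

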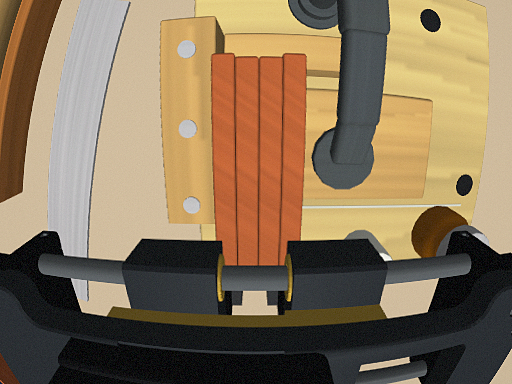

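>>> play_rows(deltas=[[0.1,0,0,0,0,0,12],[0.2,0,0,0,0,0,12],[0.3,0,0,0,0,0,12],[0.3,0,0,0,0,0,12]])

```text
time_s: 13.85
tcp_pos: [0.6307, 0.1271, 0.0717]
ee_rot: [[0.341, -0.94, -0.002], [-0.94, -0.341, 0.01], [-0.01, -0.002, -1.0]]
wrist_force: [-14.8, 31.0, 11.7]
gripper_width: 0.138
```

```bash
python3 look.py p9; python3 -c "
from h import *
plan(*b2w(.062,.056),.07,-70.15)"
```

```text
[0.06326319 0.05551044] [0.63075534 0.12709385 0.07168497] [-15.74703576  30.09794678  11.62606133] 14.0
t 14.0 delta [-0.02, 0.05, 0.07] [-0.02, 0.11, 0.02] F [-15.7, 30.1, 11.6] gw 0.136
```

View pics/p9_w.png

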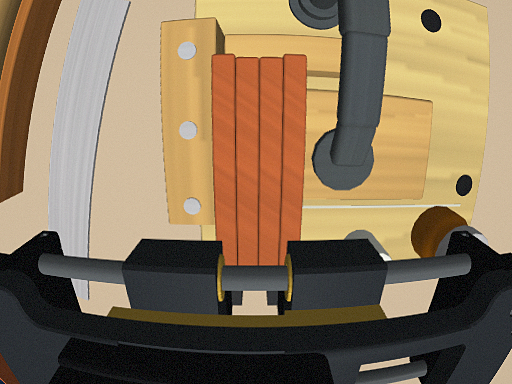

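>>> play_rows(deltas=[[-0.3,0,0,0,0,0,12],[-0.6,0.05,0,0,0,0,0],[-0.6,0.05,0,0,0,0,0],[-0.6,0.05,0,0,0,0,0],[-0.6,0.05,0,0,0,0,0]])

```text
time_s: 14.5
tcp_pos: [0.6271, 0.1308, 0.0702]
ee_rot: [[0.338, -0.941, -0.001], [-0.941, -0.338, -0.001], [0.0, 0.001, -1.0]]
wrist_force: [-0.5, -0.3, -0.3]
gripper_width: 0.009
```

```bash
python3 look.py p10; python3 -c "
from h import *
plan(*b2w(.062,.056),.07,-70.15)
cv2.imwrite('pics/cr.png',cv2.resize(cv2.imread('pics/p10_w.png')[0:260,140:340],None,fx=3,fy=3,interpolation=cv2.INTER_CUBIC)[:600])"
```

```text
[0.06135211 0.06057511] [0.62723804 0.13120868 0.07051401] [ 0.5102225  -0.43217024  0.43517052] 14.65
t 14.65 delta [0.18, -0.03, 0.02] [0.0, -0.0, -0.01] F [0.5, -0.4, 0.4] gw 0.004
```

View pics/cr.png

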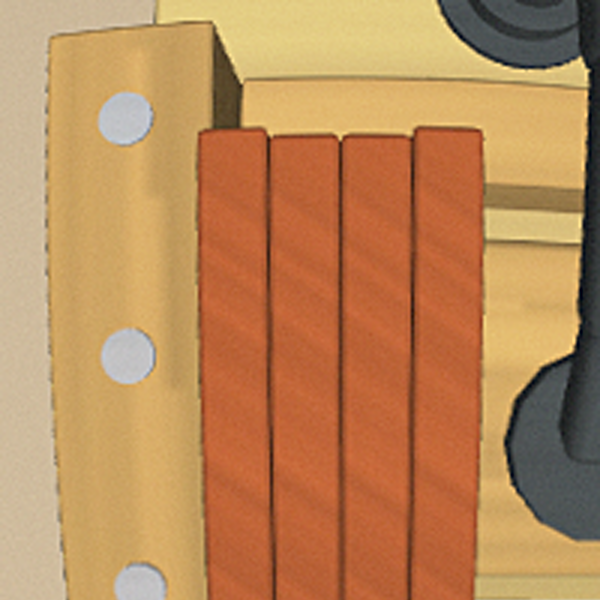

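>>> play_rows(deltas=[[0.15,0,0,0,0,0,0],[0.25,0,0,0,0,0,0],[0.35,0,0,0,0,0,0],[0.45,0,0,0,0,0,0],[0.45,0,0,0,0,0,0]])

```text
time_s: 15.15
tcp_pos: [0.6291, 0.1267, 0.0712]
ee_rot: [[0.34, -0.94, -0.001], [-0.94, -0.34, 0.006], [-0.007, -0.001, -1.0]]
wrist_force: [-10.1, 17.9, 5.3]
gripper_width: 0.002
```

```bash
python3 look.py p11; python3 -c "
from h import *
plan(*b2w(.062,.056),.07,-70.15)
cv2.imwrite('pics/cr2.png',cv2.resize(cv2.imread('pics/p11_w.png')[0:260,140:340],None,fx=3,fy=3,interpolation=cv2.INTER_CUBIC)[:600])"
```

```text
[0.06160165 0.05572509] [0.62911962 0.12673156 0.07123056] [-9.68804878 18.48252346  5.43523595] 15.3
t 15.3 delta [-0.01, -0.02, 0.05] [-0.01, 0.07, 0.01] F [-9.7, 18.5, 5.4] gw 0.002
```

View pics/cr2.png

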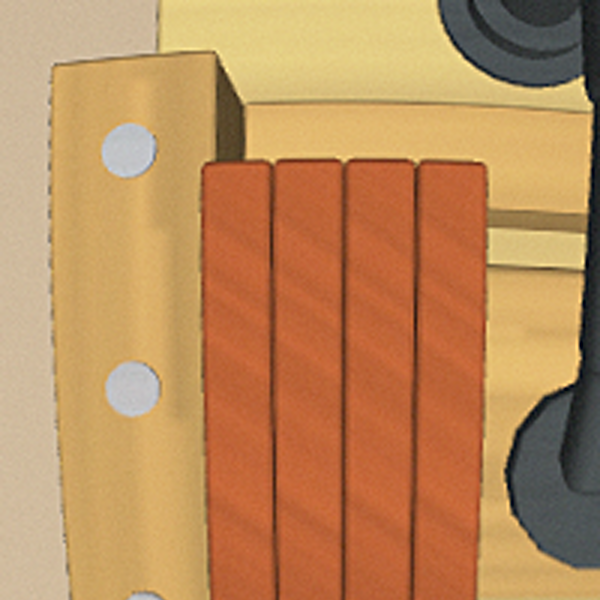

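>>> play_rows(deltas=[[-0.3,0,0,0,0,0,0],[-0.8,0,0,0,0,0,0],[-1,0,-1.5,0,0,0,0],[-1,0,-3.5,0,0,0,0],[-1,0,-5.2,0,0,0,0],[-1,0,-5.2,0,0,0,10]])

```text
time_s: 15.9
tcp_pos: [0.6263, 0.1458, 0.2088]
ee_rot: [[0.34, -0.94, 0.015], [-0.94, -0.34, 0.004], [0.001, -0.015, -1.0]]
wrist_force: [0.1, -0.2, 1.1]
gripper_width: 0.043
```

```bash
python3 look.py p12; python3 -c "
from h import *
plan(*b2w(-.085,-.001),.2,19.85)"
```

```text
[0.06083804 0.07504272] [0.62184192 0.14464214 0.20005999] [-0.11007244  0.06074946 -0.77344465] 16.05
t 16.05 delta [3.05, 5.83, 0.01] [0.01, 0.01, -18.01] F [-0.1, 0.1, -0.8] gw 0.093
```

View pics/p12_w.png

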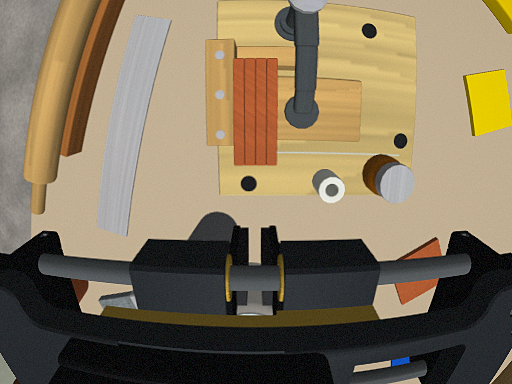

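>>> play_rows(deltas=[[0.3,0.5,0,0,0,-1.7,32],[0.6,1.2,0,0,0,-3.4,32],[1.1,2.1,0,0,0,-5.1,32],[1.6,3,0,0,0,-6.8,32],[2.1,4,0,0,0,-8.5,32],[2.6,5,0,0,0,-10.2,32],[3.05,5.83,0,0,0,-11.9,32],[3.05,5.83,0,0,0,-13.6,32],[3.05,5.83,0,0,0,-15.3,32],[3.05,5.83,0,0,0,-17,32],[3.05,5.83,0,0,0,-18,32],[3.05,5.83,0,0,0,-18,32]])

```text
time_s: 17.25
tcp_pos: [0.5102, 0.0233, 0.1988]
ee_rot: [[0.941, 0.339, -0.004], [0.339, -0.941, -0.001], [-0.004, -0.0, -1.0]]
wrist_force: [-0.1, 0.2, -0.2]
gripper_width: 0.368
```

```bash
python3 look.py p13; python3 ov.py o3; python3 -c "
from h import *
plan(*b2w(-.085,-.001),.045,19.85)"
```

```text
[-0.08476908 -0.00116698] [0.51076375 0.02351827 0.19966516] [0.11702038 0.4230986  0.3424185 ] 17.4
t 17.5 delta [-0.01, -0.01, 6.21] [0.0, 0.01, -0.01] F [0.1, -0.3, -0.8] gw 0.367
```

View pics/p13_w.png

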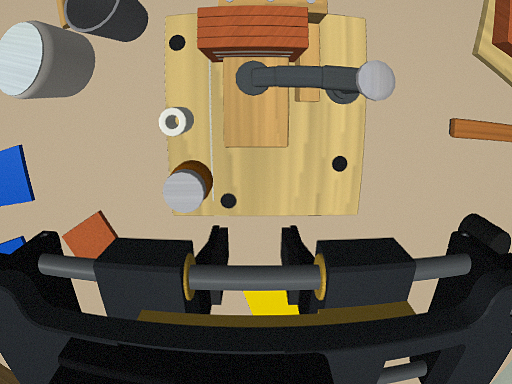

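View pics/o3_scene.png

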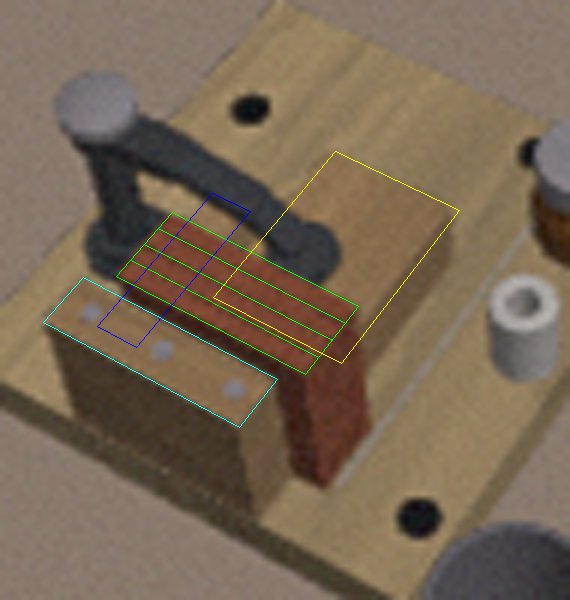

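>>> play_rows(deltas=[[0,0,2,0,0,0,32],[0,0,4,0,0,0,32],[0,0,5.6,0,0,0,32],[0,0,6.2,0,0,0,32],[0.2,0,6.2,0,0,0,32],[0.5,0,6.2,0,0,0,32],[0.8,0,6.2,0,0,0,32],[1.0,0,6.2,0,0,0,32],[1.2,0,6.2,0,0,0,32],[1.3,0,6.2,0,0,0,32],[1.35,0,6.2,0,0,0,32],[1.35,0,6.2,0,0,0,32]])

```text
time_s: 18.7
tcp_pos: [0.5365, 0.0327, 0.0454]
ee_rot: [[0.941, 0.338, -0.014], [0.338, -0.941, -0.004], [-0.015, -0.001, -1.0]]
wrist_force: [-12.3, -3.2, 9.3]
gripper_width: 0.364
```

```bash
python3 look.py p14; python3 -c "
from h import *
plan(*b2w(-.085,-.001),.045,19.85)"
```

```text
[-0.05739164 -0.00122873] [0.53653552 0.03275643 0.04540065] [-12.29106723  -3.62205245   8.65115783] 18.85
t 18.85 delta [-1.1, -0.01, 0.03] [-0.01, 0.17, -0.02] F [-12.3, -3.6, 8.7] gw 0.363
```

View pics/p14_w.png

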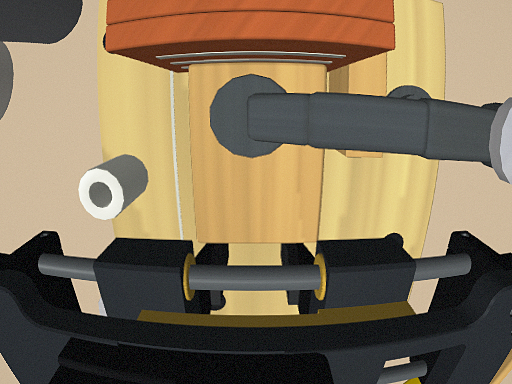

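>>> play_rows(deltas=[[-0.2,0,0,0,0,0,32],[-0.6,0,0,0,0,0,32],[-1.2,0,-0.5,0,0,0,32],[-1.2,0,-2,0,0,0,32],[-1.2,0,-4,0,0,0,32],[-1.2,0,-6.2,0,0,0,45],[-1.2,0,-6.2,0,0,0,60]])

```text
time_s: 19.55
tcp_pos: [0.5193, 0.026, 0.2087]
ee_rot: [[0.94, 0.341, 0.017], [0.341, -0.94, 0.004], [0.017, 0.002, -1.0]]
wrist_force: [0.2, 0.9, -1.2]
gripper_width: 0.473
```

```bash
python3 ov.py o4; python3 -c "
from h import *
plan(.47,-.344,.19,6.2)"
```

```text
t 19.65 delta [-6.75, 13.28, 0.48] [-0.01, -0.08, 2.73] F [-0.8, 0.8, -0.6] gw 0.561
```

View pics/o4_scene.png

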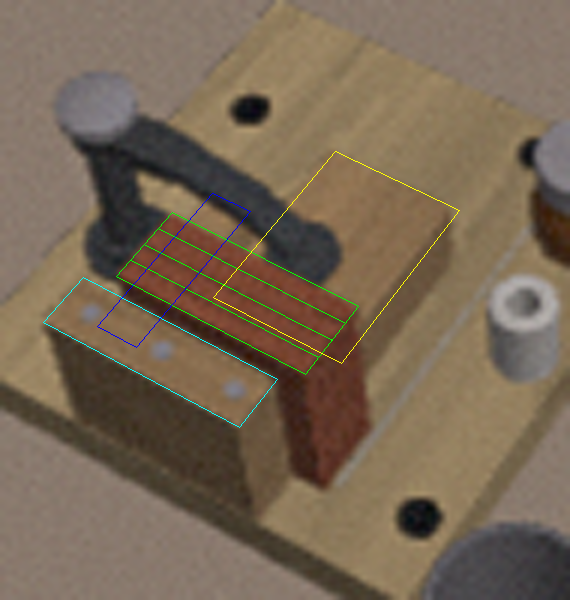

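>>> play_rows(deltas=[[-0.8,1.6,0.1,0,0,0.4,60],[-1.6,3.2,0.1,0,0,0.8,60],[-2.4,4.8,0.2,0,0,1.2,60],[-3.2,6.4,0.2,0,0,1.6,60],[-4,8,0.3,0,0,2,60],[-4.8,9.6,0.3,0,0,2.4,60],[-5.6,11.2,0.4,0,0,2.73,60],[-6.4,12.6,0.48,0,0,2.73,60],[-6.75,13.28,0.48,0,0,2.73,60],[-6.75,13.28,0.48,0,0,2.73,60],[-6.75,13.28,0.48,0,0,2.73,60],[-6.75,13.28,0.48,0,0,2.73,60]])

```text
time_s: 20.85
tcp_pos: [0.4687, -0.3435, 0.1879]
ee_rot: [[0.994, 0.109, -0.001], [0.109, -0.994, 0.001], [-0.001, -0.001, -1.0]]
wrist_force: [0.6, 0.1, -0.5]
gripper_width: 0.689
```

```bash
cat >> h.py <<'E'
def wback(c,uv,z,R,p):
    K=np.array(c["camera_matrix"]);d=np.array([uv[0]-K[0,2],uv[1]-K[1,2]]);rr=np.linalg.norm(d);th=rr/K[0,0]
    v=np.r_[d/rr*np.sin(th),np.cos(th)];M=np.array(c["T_tool_cam"])
    o=R@M[:3,3]+p;w=R@(M[:3,:3]@v);return o+w*(z-o[2])/w[2]
E
python3 - <<'E'
from h import *
import pickle
s=r.sense();c=r.capture("wrist");cv2.imwrite("pics/w5.png",c["pixels"][:,:,::-1])
pickle.dump((s,c),open("w5.pkl","wb"));print(s["tcp_pos"])
plan(.481,-.344,.021,6.2)
E
```

```text
[ 0.46870326 -0.34352675  0.18785536]
t 20.9 delta [0.48, 0.08, 6.69] [-0.01, 0.01, 0.02] F [-0.5, 0.5, 0.4] gw 0.687
```

View pics/w5.png

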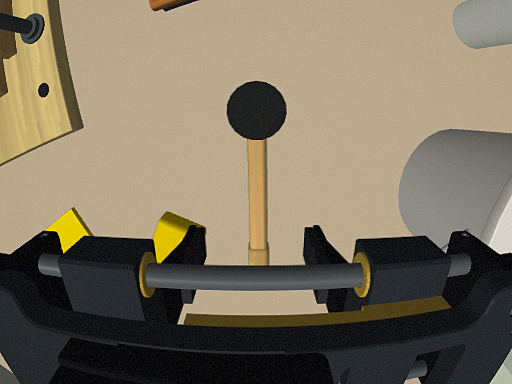

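```bash
python3 - <<'E'
from h import *
import pickle
s,c=pickle.load(open("w5.pkl","rb"));R=np.array(s["ee_rot"]);p=np.array(s["tcp_pos"])
for uv,z in(((257,110),.08),((257.3,145),.053),((259,238),.053),((400,205),0),((410,160),.1),((200,240),.035)): print(uv,z,wback(c,uv,z,R,p).round(4))
T=r.capture("top");print("bucket",back(T,(437,195),0.0),back(T,(447,160),.15))
E
```

```text
(257, 110) 0.08 [ 0.5442 -0.3371  0.08  ]
(257.3, 145) 0.053 [ 0.5087 -0.3415  0.053 ]
(259, 238) 0.053 [ 0.407  -0.3547  0.053 ]
(400, 205) 0 [ 0.4465 -0.5447 -0.    ]
(410, 160) 0.1 [ 0.5206 -0.4845  0.1   ]
(200, 240) 0.035 [ 0.3875 -0.2865  0.035 ]
bucket [ 0.44852474 -0.5386849   0.        ] [ 0.52355787 -0.50684618  0.15      ]
```

>>> play_rows(deltas=[[0.48,0.1,1.5,0,0,-0.1,50],[0.48,0.1,3.2,0,0,-0.1,50],[0.48,0.1,4.8,0,0,-0.1,50],[0.48,0.1,6,0,0,-0.1,50],[0.48,0.1,6.65,0,0,-0.1,50],[0.48,0.1,6.65,0,0,-0.1,50],[0.48,0.1,6.65,0,0,-0.1,50]])

```text
time_s: 21.65
tcp_pos: [0.4818, -0.3454, 0.023]
ee_rot: [[0.993, 0.118, 0.001], [0.118, -0.993, -0.001], [0.0, 0.001, -1.0]]
wrist_force: [0.3, 0.2, -0.0]
gripper_width: 0.575
```

```bash
python3 - <<'E'
from h import *
plan(.4807,-.3447,.021,6.8);s=r.sense();print(s["tcp_pos"])
c=r.capture("wrist");cv2.imwrite("pics/w6.png",c["pixels"][:,:,::-1])
E
```

```text
t 21.65 delta [-0.04, -0.03, 0.08] [0.01, -0.01, -0.0] F [0.3, 0.2, -0.0] gw 0.575
[ 0.4817823  -0.34541759  0.02301143]
```

View pics/w6.png

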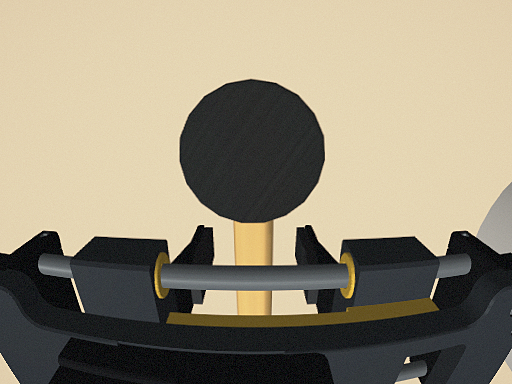

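>>> play_rows(deltas=[[0,0,0.06,0,0,0,30],[0,0,0.06,0,0,0,5],[0,0,0.06,0,0,0,0],[0,0,0.06,0,0,0,0],[0,0,0.06,0,0,0,0],[0,0,0.06,0,0,0,0],[0,0,0,0,0,0,0],[0,0,-0.4,0,0,0,0],[0,0,-0.8,0,0,0,0],[0,0,-0.8,0,0,0,0]])

```text
time_s: 22.7
tcp_pos: [0.4822, -0.3463, 0.0443]
ee_rot: [[0.993, 0.117, 0.003], [0.117, -0.993, -0.002], [0.003, 0.002, -1.0]]
wrist_force: [1.1, -0.0, -2.3]
gripper_width: 0.22
```

```bash
python3 - <<'E'
from h import *
s=r.sense();print(s["tcp_pos"],s["wrist_force"],s["moment"],s["gripper_width"]*87)
c=r.capture("wrist");cv2.imwrite("pics/w7.png",c["pixels"][:,:,::-1])
c=r.capture("scene");cv2.imwrite("pics/s7.png",cv2.resize(c["pixels"][60:200,100:280,::-1],None,fx=4,fy=4,interpolation=cv2.INTER_CUBIC))
E
```

```text
[ 0.48216447 -0.34633795  0.04425643] [ 1.07634074 -0.04423992 -2.34407751] [-0.09577415  0.01600636 -0.00169221] 19.169511553896136
```

View pics/s7.png

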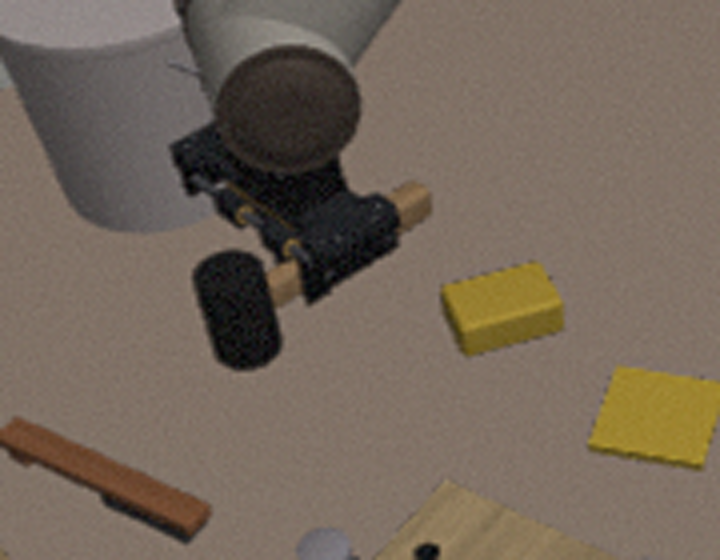

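View pics/w7.png

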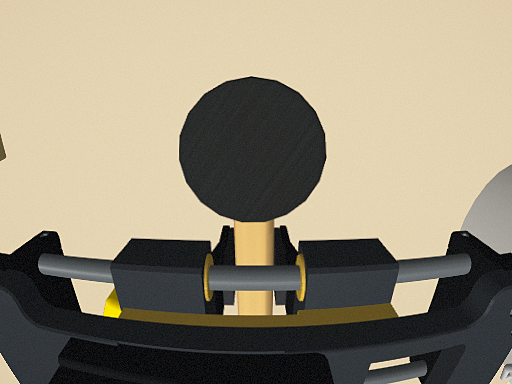

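```bash
python3 - <<'E'
from h import *
S=r.capture("scene");T=r.capture("top")
b=np.load("board.npy")
def circfit(c,q):
    w=b2w(.02,-.1);return proj(c,[w[0],w[1],.135-q])[0]
for n,c in(("scene",S),("top",T)):
    print(n,[circfit(c,q).round(1).tolist() for q in(0,.004,.008)])
    im=c["pixels"].astype(int);u,v=circfit(c,.004).astype(int)
    g=cv2.resize(c["pixels"][v-16:v+17,u-16:u+17,::-1],None,fx=16,fy=16,interpolation=cv2.INTER_CUBIC);cv2.imwrite(f"pics/crown_{n}.png",g);print(u-16,v-16)
w=b2w(.02,-.1);print("crown",w)
h=np.radians(19.85);g=w-.063*np.array([np.cos(h),np.sin(h)])
print(g);plan(*g,.225,19.85)
E
```

```text
scene [[180.3, 195.5], [180.6, 196.5], [180.8, 197.5]]
164 180
top [[276.7, 122.4], [276.7, 122.8], [276.6, 123.3]]
260 106
crown [ 0.64286758 -0.0338673 ]
[ 0.58361074 -0.05525951]
t 22.9 delta [5.44, -11.06, -7.31] [-0.01, 0.01, -2.63] F [0.1, -0.2, -3.8] gw 0.23
```

View pics/crown_scene.png

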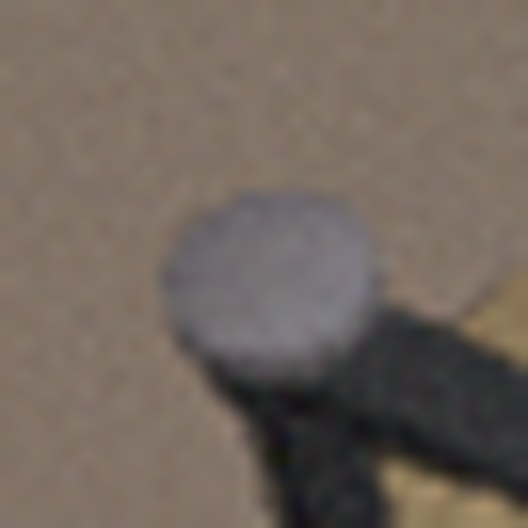

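View pics/crown_top.png

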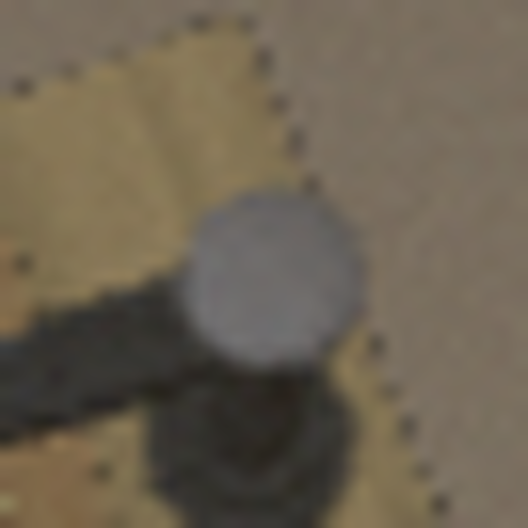

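>>> play_rows(deltas=[[0,0,-1,0,0,0,0],[0,0,-2.5,0,0,0,0],[0,0,-4.2,0,0,-0.3,0],[0.4,-0.8,-6,0,0,-0.8,0],[1,-2,-7.3,0,0,-1.2,0],[1.6,-3.3,-7.3,0,0,-1.7,0],[2.3,-4.7,-7.3,0,0,-2.1,0],[3,-6.1,-7.3,0,0,-2.63,0],[3.7,-7.5,-7.3,0,0,-2.63,0],[4.4,-8.9,-7.3,0,0,-2.63,0],[5,-10.1,-7.3,0,0,-2.63,0],[5.44,-11.06,-7.3,0,0,-2.63,0]])

```text
time_s: 24.1
tcp_pos: [0.5838, -0.0532, 0.2241]
ee_rot: [[0.94, 0.341, -0.001], [0.341, -0.94, 0.0], [-0.001, -0.001, -1.0]]
wrist_force: [0.0, 0.4, -3.1]
gripper_width: 0.231
```

>>> play_rows(deltas=[[0,0,0,0,0,0,0],[0,0,0,0,0,0,0],[0,0,0,0,0,0,0]])

```text
time_s: 24.4
tcp_pos: [0.5832, -0.0559, 0.2245]
ee_rot: [[0.941, 0.339, -0.001], [0.339, -0.941, -0.0], [-0.001, -0.0, -1.0]]
wrist_force: [-0.2, -1.0, -3.7]
gripper_width: 0.229
```

```bash
python3 - <<'E'
from h import *
import pickle
s=r.sense();print(s["tcp_pos"],s["wrist_force"],s["moment"],s["gripper_width"]*87)
plan(.5836,-.0553,.16,19.85)
c=r.capture("wrist");cv2.imwrite("pics/w8.png",c["pixels"][:,:,::-1]);pickle.dump((s,c),open("w8.pkl","wb"))
c=r.capture("scene");cv2.imwrite("pics/s8.png",cv2.resize(c["pixels"][120:260,130:290,::-1],None,fx=4,fy=4,interpolation=cv2.INTER_CUBIC))
c=r.capture("top");cv2.imwrite("pics/t8.png",cv2.resize(c["pixels"][60:200,200:360,::-1],None,fx=4,fy=4,interpolation=cv2.INTER_CUBIC))
E
```

```text
[ 0.58320789 -0.05586816  0.22448671] [-0.24145399 -1.03626768 -3.66107006] [-0.11129311  0.08336557  0.05088771] 19.896769575494115
t 24.4 delta [0.03, -0.02, 2.58] [-0.0, 0.01, -0.01] F [-0.2, -1.0, -3.7] gw 0.229
```

View pics/w8.png

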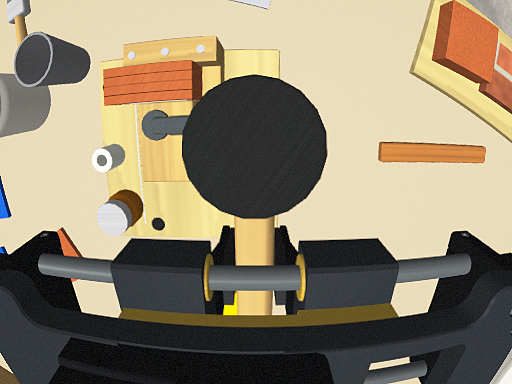

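View pics/s8.png

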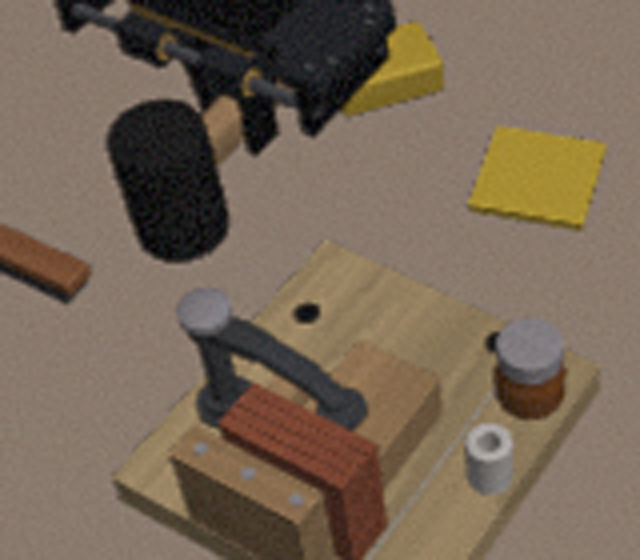

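View pics/t8.png

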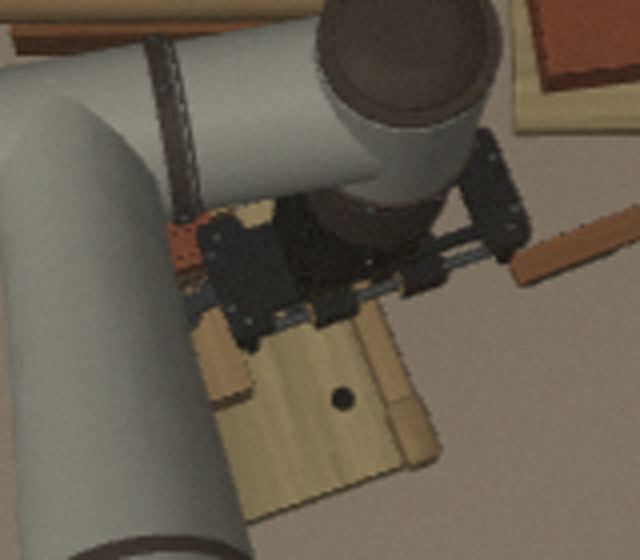

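>>> play_rows(deltas=[[0.03,0,0.6,0,0,0,0],[0.03,0,1.9,0,0,0,0],[0.03,0,3.15,0,0,0,0],[0.03,0,2.2,0,0,0,0],[0.03,0,1.5,0,0,0,0],[0.03,0,1.5,0,0,0,0],[0.03,0,1.5,0,0,0,0]])

```text
time_s: 25.25
tcp_pos: [0.5842, -0.0554, 0.1873]
ee_rot: [[0.941, 0.339, 0.0], [0.339, -0.941, 0.001], [0.0, -0.001, -1.0]]
wrist_force: [-0.0, -0.6, -4.6]
gripper_width: 0.227
```

```bash
cat > meas.py <<'E'
from h import *
import sys
s=r.sense();print(np.round(s["tcp_pos"],4),np.round(s["ee_rot"],3)[2],np.round(s["wrist_force"],1),s["time_s"],s["gripper_width"]*87)
plan(.5836,-.0553,.16,19.85)
c=r.capture("wrist");cv2.imwrite(f"pics/{sys.argv[1]}_w.png",c["pixels"][:,:,::-1])
c=r.capture("scene");cv2.imwrite(f"pics/{sys.argv[1]}_s.png",cv2.resize(c["pixels"][155:260,150:270,::-1],None,fx=5,fy=5,interpolation=cv2.INTER_CUBIC))
E
python3 meas.py m1
```

```text
[ 0.5842 -0.0554  0.1873] [ 0.    -0.001 -1.   ] [-0.  -0.6 -4.6] 25.25 19.75741114782342
t 25.25 delta [-0.02, -0.01, 1.09] [-0.01, -0.0, -0.01] F [-0.0, -0.6, -4.6] gw 0.227
```

View pics/m1_s.png

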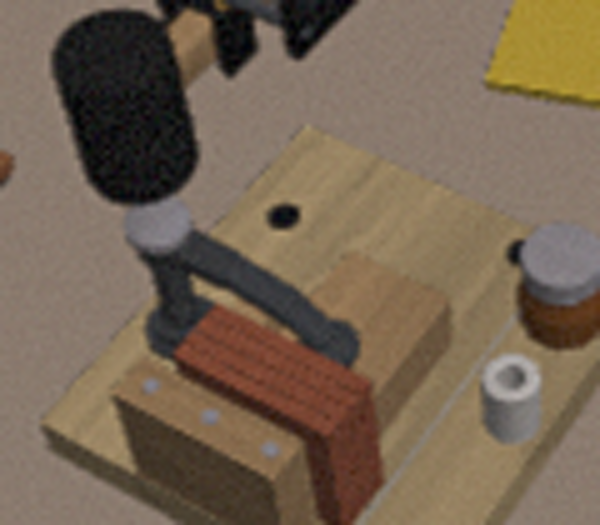

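View pics/m1_w.png

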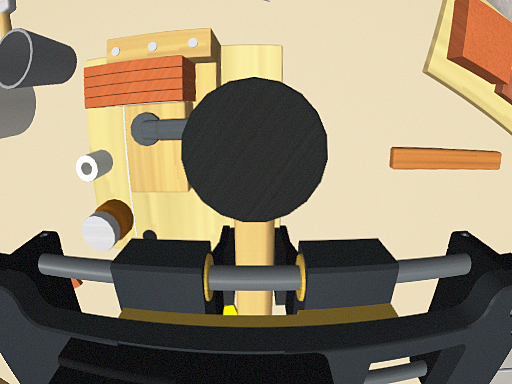

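>>> play_rows(deltas=[[0,0,0.6,0,0,0,0],[0,0,1.95,0,0,0,0],[0,0,1.2,0,0,0,0],[0,0,0.4,0,0,0,0],[0,0,0.3,0,0,0,0],[0,0,0.3,0,0,0,0]])

```text
time_s: 25.95
tcp_pos: [0.5843, -0.0549, 0.1796]
ee_rot: [[0.941, 0.339, -0.0], [0.339, -0.941, 0.001], [0.0, -0.001, -1.0]]
wrist_force: [0.3, 0.3, -4.4]
gripper_width: 0.227
```

```bash
python3 meas.py m2
```

```text
[ 0.5843 -0.0549  0.1796] [ 0.    -0.001 -1.   ] [ 0.3  0.3 -4.4] 25.95 19.76519490768683
t 25.95 delta [-0.03, 0.0, 0.78] [-0.01, -0.0, -0.0] F [0.3, 0.3, -4.4] gw 0.227
```

View pics/m2_s.png

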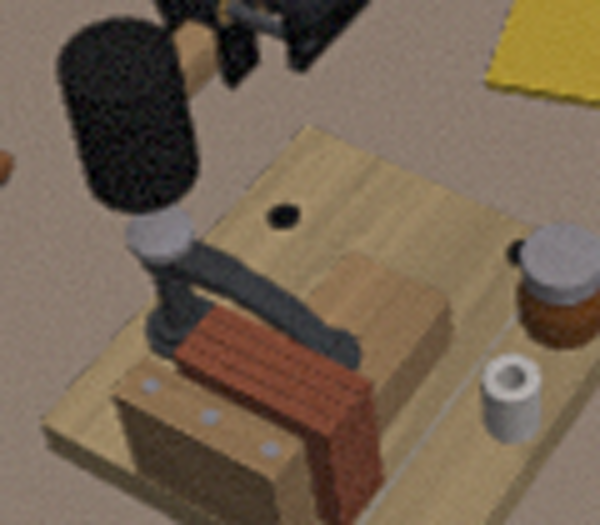

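>>> play_rows(deltas=[[0,0,0.7,0,0,0,0],[0,0,1.3,0,0,0,0],[0,0,1.55,0,0,0,0],[0,0,1.6,0,0,0,0],[0,0,1.6,0,0,0,0],[0,0,1.6,0,0,0,0]])

```text
time_s: 26.65
tcp_pos: [0.5851, -0.055, 0.1406]
ee_rot: [[0.94, 0.34, 0.001], [0.34, -0.94, 0.0], [0.001, 0.0, -1.0]]
wrist_force: [1.4, -0.5, -2.5]
gripper_width: 0.226
```

>>> play_rows(deltas=[[0,0,0.08,0,0,0,0],[0,0,0.08,0,0,0,0]])

```text
time_s: 26.85
tcp_pos: [0.5845, -0.055, 0.1381]
ee_rot: [[0.941, 0.34, 0.0], [0.34, -0.941, 0.0], [0.0, -0.0, -1.0]]
wrist_force: [0.1, -0.6, -4.3]
gripper_width: 0.223
```

>>> play_rows(deltas=[[0,0,0.08,0,0,0,0],[0,0,0.08,0,0,0,0]])

```text
time_s: 27.05
tcp_pos: [0.5847, -0.0551, 0.137]
ee_rot: [[0.94, 0.34, 0.001], [0.34, -0.94, -0.0], [0.001, 0.001, -1.0]]
wrist_force: [-1.8, -0.1, 1.2]
gripper_width: 0.227
```

>>> play_rows(deltas=[[0,0,-0.8,0,0,0,0],[0,0,-1.72,0,0,0,0],[0,0,-1.72,0,0,0,0],[0,0,-1.72,0,0,0,0],[0,0,-1.1,0,0,0,0],[0,0,0.33,0,0,0,0],[0,0,-0.4,0,0,0,0],[0,0,-1.2,0,0,0,0],[0,0,-1.4,0,0,0,0],[0,0,-1.4,0,0,0,0]])

```text
time_s: 28.05
tcp_pos: [0.5844, -0.0549, 0.1705]
ee_rot: [[0.941, 0.339, -0.0], [0.339, -0.941, 0.001], [0.0, -0.001, -1.0]]
wrist_force: [-0.6, 0.9, -4.2]
gripper_width: 0.226
```

```bash
python3 meas.py m3
```

```text
[ 0.5844 -0.0549  0.1705] [ 0.    -0.001 -1.   ] [-0.6  0.9 -4.2] 28.05 19.64981001712331
t 28.05 delta [-0.03, 0.01, 0.42] [-0.01, -0.0, -0.0] F [-0.6, 0.9, -4.2] gw 0.226
```

View pics/m3_s.png

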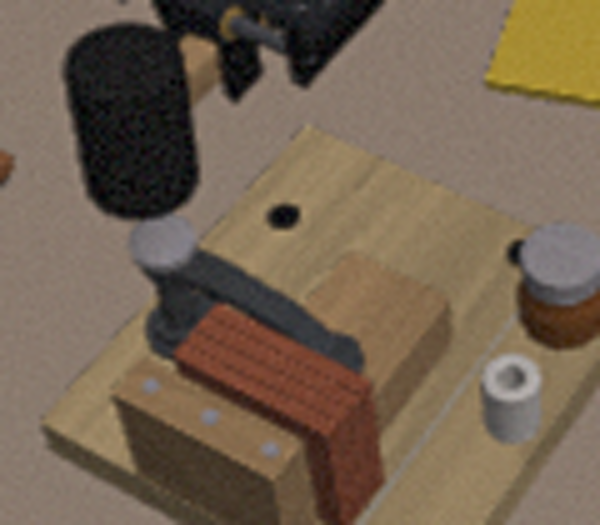

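>>> play_rows(deltas=[[0,0,0.7,0,0,0,0],[0,0,1.2,0,0,0,0],[0,0,1.4,0,0,0,0],[0,0,1.48,0,0,0,0],[0,0,1.48,0,0,0,0],[0,0,1.48,0,0,0,0]])

```text
time_s: 28.75
tcp_pos: [0.585, -0.055, 0.1345]
ee_rot: [[0.941, 0.34, 0.001], [0.34, -0.941, 0.0], [0.001, 0.0, -1.0]]
wrist_force: [-0.1, -0.0, -2.9]
gripper_width: 0.225
```

>>> play_rows(deltas=[[0,0,0.06,0,0,0,0],[0,0,0.06,0,0,0,0]])

```text
time_s: 28.95
tcp_pos: [0.5846, -0.055, 0.1327]
ee_rot: [[0.941, 0.34, 0.0], [0.34, -0.941, 0.0], [0.0, 0.0, -1.0]]
wrist_force: [0.1, -0.5, -3.3]
gripper_width: 0.227
```

>>> play_rows(deltas=[[0,0,0.06,0,0,0,0],[0,0,0.06,0,0,0,0]])

```text
time_s: 29.15
tcp_pos: [0.5844, -0.055, 0.1308]
ee_rot: [[0.941, 0.34, -0.0], [0.34, -0.941, 0.0], [-0.0, -0.0, -1.0]]
wrist_force: [-0.5, -0.4, -3.9]
gripper_width: 0.227
```

>>> play_rows(deltas=[[0,0,0.05,0,0,0,0],[0,0,0.05,0,0,0,0]])

```text
time_s: 29.35
tcp_pos: [0.5844, -0.055, 0.1295]
ee_rot: [[0.941, 0.34, -0.0], [0.34, -0.941, -0.0], [-0.0, -0.0, -1.0]]
wrist_force: [-0.3, -0.5, -3.7]
gripper_width: 0.224
```

```bash
python3 -c "
from h import *
s=r.sense();print(s['tcp_pos'][2],s['wrist_force'])
c=r.capture('wrist');cv2.imwrite('pics/w9.png',c['pixels'][:,:,::-1])"
```

```text
0.12946763926392318 [-0.28691928 -0.47421119 -3.72032092]
```

View pics/w9.png

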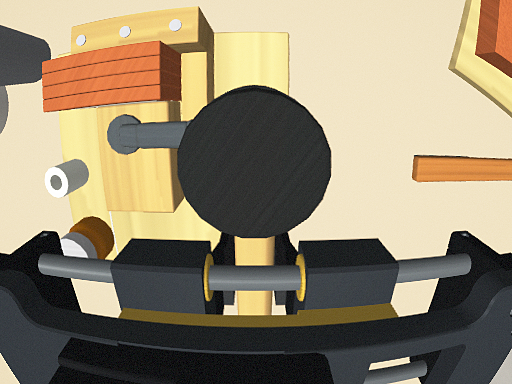

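>>> play_rows(deltas=[[0,0,0.05,0,0,0,0],[0,0,0.05,0,0,0,0]])

```text
time_s: 29.6
tcp_pos: [0.5844, -0.055, 0.1282]
ee_rot: [[0.941, 0.34, -0.0], [0.34, -0.941, -0.0], [-0.0, -0.0, -1.0]]
wrist_force: [-0.2, -0.3, -4.0]
gripper_width: 0.223
```

>>> play_rows(deltas=[[0,0,0.05,0,0,0,0],[0,0,0.05,0,0,0,0]])

```text
time_s: 29.8
tcp_pos: [0.5844, -0.055, 0.127]
ee_rot: [[0.941, 0.34, -0.0], [0.34, -0.941, -0.0], [-0.0, -0.0, -1.0]]
wrist_force: [-0.2, 0.1, -3.4]
gripper_width: 0.226
```

>>> play_rows(deltas=[[0,0,0.05,0,0,0,0],[0,0,0.05,0,0,0,0]])

```text
time_s: 30.0
tcp_pos: [0.5846, -0.0551, 0.1265]
ee_rot: [[0.94, 0.34, 0.0], [0.34, -0.94, -0.0], [0.0, 0.0, -1.0]]
wrist_force: [-2.3, -0.8, -1.0]
gripper_width: 0.228
```

>>> play_rows(deltas=[[0,0,-1,0,0,0,0],[-0.5,0.5,-2.5,0,0,0,0],[-1.5,1.5,-3.5,0,0,0,0],[-3,2.5,-3.5,0,0,0,0],[-3.5,3,-3.5,0,0,0,0],[-3.5,3,-3.5,0,0,0,0]])

```text
time_s: 30.6
tcp_pos: [0.5262, -0.157, 0.2134]
ee_rot: [[0.942, 0.337, -0.0], [0.337, -0.942, 0.0], [-0.0, -0.0, -1.0]]
wrist_force: [0.1, -0.1, -4.1]
gripper_width: 0.222
```

```bash
python3 - <<'E'
from h import *
for n in("w8","m1_w","m2_w","m3_w"):
    g=cv2.cvtColor(cv2.imread(f"pics/{n}.png"),cv2.COLOR_BGR2GRAY)
    m=(g[:225,140:360]<60).astype(np.uint8);k,l,st,ce=cv2.connectedComponentsWithStats(m);i=1+st[1:,4].argmax();print(n,st[i])
S=r.capture("scene");cv2.imwrite("pics/s10.png",S["pixels"][:,:,::-1])
s=r.sense();c=r.capture("wrist");cv2.imwrite("pics/w10.png",c["pixels"][:,:,::-1])
import pickle;pickle.dump((s,c),open("w10.pkl","wb"))
# crown: gray-blue disc; subpixel match vs initial
a=cv2.imread("pics/scene0.png");b=cv2.imread("pics/s10.png")
t=a[188:203,172:190]
res=cv2.matchTemplate(b[180:220,160:200],t,cv2.TM_CCOEFF_NORMED);_,mx,_,loc=cv2.minMaxLoc(res)
print(mx,loc[0]+160-172,loc[1]+180-188)
cv2.imwrite("pics/cc.png",np.hstack([cv2.resize(x[175:230,160:215],None,fx=7,fy=7,interpolation=cv2.INTER_CUBIC) for x in(a,b)]))
w=b2w(.02,-.1)
for q in(0,.005,.022,.026,.029,.031,.034): print(q,proj(S,[w[0],w[1],.135-q])[0].round(2), proj(S,[[*b2w(.02,0.),.092-q]])[0].round(2))
E
```

```text
w8 [   42    69   145   149 16369]
m1_w [   41    77   146   145 16469]
m2_w [   40    81   149   144 16920]
m3_w [   38    85   153   140 17343]
0.9416550993919373 2 6
0 [180.29 195.46] [215.27 222.39]
0.005 [180.62 196.75] [215.46 223.57]
0.022 [181.72 201.06] [216.09 227.52]
0.026 [181.98 202.06] [216.24 228.44]
0.029 [182.17 202.8 ] [216.35 229.12]
0.031 [182.29 203.3 ] [216.42 229.58]
0.034 [182.48 204.03] [216.53 230.25]
```

View pics/cc.png

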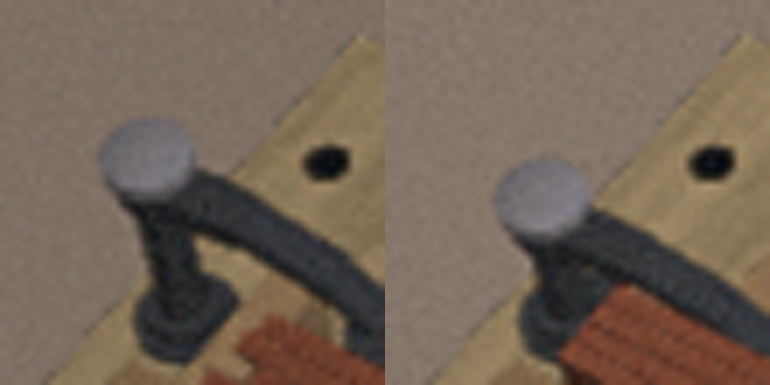

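View pics/w10.png

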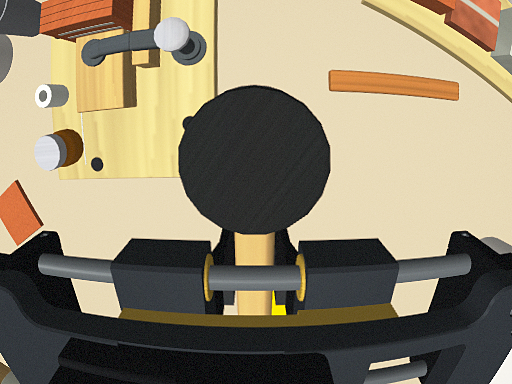

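```bash
python3 - <<'E'
from h import *
a=cv2.imread("pics/scene0.png");b=cv2.imread("pics/s10.png")
f=8
A=cv2.resize(a,None,fx=f,fy=f,interpolation=cv2.INTER_CUBIC);B=cv2.resize(b,None,fx=f,fy=f,interpolation=cv2.INTER_CUBIC)
def mt(x0,y0,x1,y1,sx,sy):
    t=A[y0*f:y1*f,x0*f:x1*f];r_=B[(y0-2)*f:(y1+sy)*f,(x0-3)*f:(x1+sx)*f]
    res=cv2.matchTemplate(r_,t,cv2.TM_CCOEFF_NORMED);_,mx,_,l=cv2.minMaxLoc(res);return mx,l[0]/f-3,l[1]/f-2
print("crown",mt(173,189,188,202,6,12),mt(172,188,190,203,6,12),mt(172,188,190,200,6,12),"static hole",mt(200,193,212,205,3,3), mt(160,268,190,283,3,3))
T=r.capture("top");cv2.imwrite("pics/t10.png",T["pixels"][:,:,::-1])
# wrist: crown and pad
E
python3 - <<'E'
import sys;sys.path.insert(0,'.')
from h import *
import pickle
s,c=pickle.load(open("w10.pkl","rb"));R=np.array(s["ee_rot"]);p=np.array(s["tcp_pos"])
w=b2w(.02,-.1)
def wproj(X):
    M=np.array(c["T_tool_cam"]);x=R.T@(np.array(X)-p);y=M[:3,:3].T@(x-M[:3,3]);th=np.arctan2(np.hypot(y[0],y[1]),y[2]);K=c["camera_matrix"]
    return np.array([K[0][2],K[1][2]])+K[0][0]*th*y[:2]/np.hypot(y[0],y[1])
for q in(.02,.024,.028,.032): print(q,wproj([*w,.135-q]).round(1))
print("jar",wproj([*b2w(-.089,.07),.085]),"prop",wproj([*b2w(-.02,.0807),.07]))
cv2.imwrite("pics/w10c.png",cv2.resize(c["pixels"][0:70,130:230,::-1],None,fx=7,fy=7,interpolation=cv2.INTER_CUBIC))
E
```

```text
crown (0.9539720416069031, 1.5, 5.875) (0.9715422987937927, 1.5, 5.75) (0.9242516160011292, 1.5, 5.75) static hole (0.9954919219017029, 0.0, 0.0) (0.42197468876838684, -0.125, 0.375)
0.02 [169.   31.9]
0.024 [170.2  32.9]
0.028 [171.4  33.8]
0.032 [172.5  34.7]
jar [ 46.7361555  153.52235117] prop [43.16718282 96.57344791]
```

View pics/w10c.png

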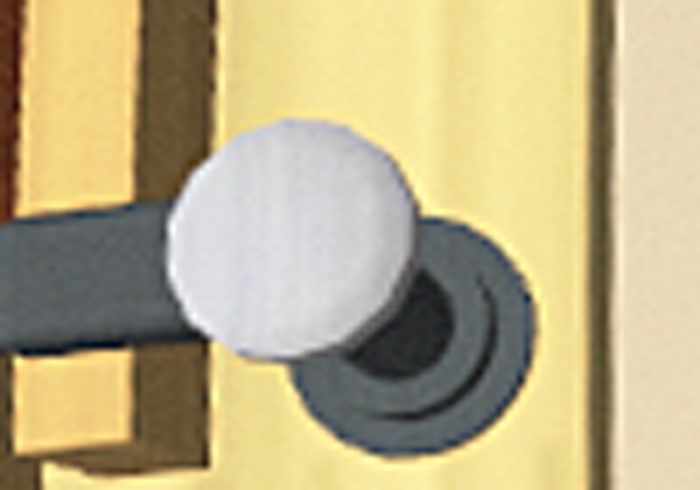

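```bash
python3 - <<'E'
from h import *
import pickle
s,c=pickle.load(open("w10.pkl","rb"));M=np.array(c["T_tool_cam"]);K=np.array(c["camera_matrix"])
def wp(x):
    y=(np.atleast_2d(x)-M[:3,3])@M[:3,:3];rr=np.hypot(y[:,0],y[:,1]);th=np.arctan2(rr,y[:,2])
    return K[:2,2]+K[0,0]*(th/rr)[:,None]*y[:,:2]
g=np.array([0,0,-.0187])
for th in range(0,8):
    t=np.radians(th);Ry=np.array([[np.cos(t),0,np.sin(t)],[0,1,0],[-np.sin(t),0,np.cos(t)]])
    a=np.linspace(0,6.28,200);P=np.c_[.063+.0275*np.cos(a),.0275*np.sin(a),np.full(200,-.0215-.037)]
    u=wp((P-g)@Ry.T+g);print(th,u.min(0).round(1),u.max(0).round(1),np.ptp(u[:,0]).round(1))
im=c["pixels"].mean(2)[:240,140:360]
n=[wp for wp in()]
g=cv2.cvtColor(cv2.imread("pics/w10.png"),cv2.COLOR_BGR2GRAY)
print(g[215:245,254])
plan(.4807,-.3447,.15,6.8)
E
```

```text
0 [179.9  76.9] [331.7 226.3] 151.8
1 [179.3  78.5] [332.4 228.6] 153.1
2 [178.6  80.3] [333.1 231. ] 154.4
3 [178.   82.1] [333.7 233.4] 155.8
4 [177.3  84.2] [334.4 235.7] 157.1
5 [176.7  86.3] [335.1 238.2] 158.4
6 [176.1  88.7] [335.8 240.6] 159.7
7 [175.4  91.2] [336.4 243. ] 161.0
[ 44  43  35  37  45  46  49  50  47  50  50  47  43  43  44  45  45  40
  25 113 209 208 205 205 202 205 206 205 205 202]
t 30.75 delta [-4.36, 6.5, 2.52] [-0.0, 0.0, 2.61] F [0.1, 0.3, -3.2] gw 0.223
```

View pics/t10.png

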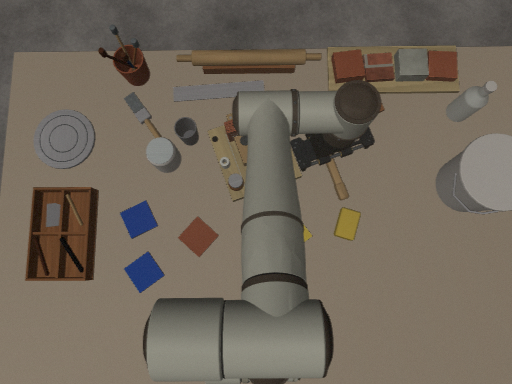

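```bash
python3 - <<'E'
from h import *
import pickle
s,c=pickle.load(open("w10.pkl","rb"));M=np.array(c["T_tool_cam"]);K=np.array(c["camera_matrix"])
def wproj(X,R,p):
    x=(np.atleast_2d(X)-p)@R;y=(x-M[:3,3])@M[:3,:3];rr=np.hypot(y[:,0],y[:,1]);th=np.arctan2(rr,y[:,2])
    return K[:2,2]+K[0,0]*(th/rr)[:,None]*y[:,:2]
def H(a):
    a=np.radians(a);return np.array([[np.cos(a),np.sin(a),0],[np.sin(a),-np.cos(a),0],[0,0,-1.]])
views={"p13":([.51076,.02352,.19967],H(19.8)),"p5":([.5283,.0295,.2025],H(19.85)),"p12":([.62184,.14464,.20006],H(-70.1)),"w10":(s["tcp_pos"],np.array(s["ee_rot"]))}
w=b2w(.02,-.1)
a=np.linspace(0,6.28,60)
for n,(p,R) in views.items():
    im=cv2.imread(f"pics/{n}"+("" if n[0]=="w" else "_w")+".png")
    u0=wproj([*w,.12],R,np.array(p))[0].astype(int);x0,y0=max(u0[0]-30,0),max(u0[1]-30,0)
    roi=im[y0:y0+60,x0:x0+60].astype(int)
    m=((roi.min(2)>150)&(np.ptp(roi,2)<40)).astype(np.uint8)
    k,l,st,ce=cv2.connectedComponentsWithStats(m);i=1+st[1:,4].argmax() if k>1 else 0
    print(n,"disc c",(ce[i]+[x0,y0]).round(1),st[i],[ (q,wproj(np.c_[w[0]+.017*np.cos(a),w[1]+.017*np.sin(a),np.full(60,.135-q)],R,np.array(p)).mean(0).round(1).tolist()) for q in(0,.004,.008,.024,.028,.032)])
A=cv2.imread("pics/scene0.png")
E
```

```text
p13 disc c [374.9  79.7] [  16    9   35   41 1034] [(0, [378.9, 80.0]), (0.004, [376.9, 80.3]), (0.008, [375.1, 80.6]), (0.024, [368.1, 81.7]), (0.028, [366.5, 82.0]), (0.032, [364.9, 82.2])]
p5 disc c [372.5 103.1] [  16   12   34   40 1011] [(0, [376.7, 102.7]), (0.004, [374.8, 102.6]), (0.008, [373.0, 102.6]), (0.024, [366.2, 102.5]), (0.028, [364.7, 102.4]), (0.032, [363.1, 102.4])]
p12 disc c [309.1   4.3] [ 16   0  38  12 320] [(0, [307.3, -9.5]), (0.004, [306.5, -7.8]), (0.008, [305.6, -6.1]), (0.024, [302.6, 0.1]), (0.028, [301.9, 1.6]), (0.032, [301.2, 3.0])]
w10 disc c [170.7  33.6] [ 17  17  35  34 925] [(0, [162.8, 26.6]), (0.004, [164.2, 27.7]), (0.008, [165.5, 28.8]), (0.024, [170.5, 32.8]), (0.028, [171.6, 33.7]), (0.032, [172.8, 34.7])]
```

>>> play_rows(deltas=[[-0.6,0.9,0,0,0,0.4,0],[-1.3,2,0,0,0,0.9,0],[-2.1,3.2,0,0,0,1.5,0],[-2.9,4.4,0.5,0,0,2.1,0],[-3.7,5.6,1.2,0,0,2.61,0],[-4.36,6.5,1.8,0,0,2.61,0],[-4.36,6.5,2.5,0,0,2.61,0],[-4.36,6.5,2.5,0,0,2.61,0]])

```text
time_s: 31.55
tcp_pos: [0.479, -0.3442, 0.1473]
ee_rot: [[0.993, 0.118, -0.006], [0.118, -0.993, 0.003], [-0.006, -0.004, -1.0]]
wrist_force: [-0.6, -0.2, -4.0]
gripper_width: 0.227
```

>>> play_rows(deltas=[[0,0,0.8,0,-0.5,0,0],[0,0,1.8,0,-0.95,0,0],[0,0,2.8,0,-0.95,0,0],[0,0,3.4,0,-0.95,0,0],[0,0,3.4,0,-0.95,0,0],[0,0,3.4,0,-0.95,0,0]])

```text
time_s: 32.15
tcp_pos: [0.4819, -0.3448, 0.0668]
ee_rot: [[0.989, 0.121, -0.081], [0.12, -0.993, -0.011], [-0.082, 0.001, -0.997]]
wrist_force: [0.2, -1.4, -2.7]
gripper_width: 0.227
```

```bash
python3 - <<'E'
from h import *
s=r.sense();print(s["tcp_pos"],np.round(s["ee_rot"],3).tolist(),s["wrist_force"],s["time_s"])
c=r.capture("scene");cv2.imwrite("pics/s11.png",cv2.resize(c["pixels"][80:200,130:270,::-1],None,fx=5,fy=5,interpolation=cv2.INTER_CUBIC))
E
```

```text
[ 0.48193717 -0.34483327  0.06682166] [[0.989, 0.121, -0.081], [0.12, -0.993, -0.011], [-0.082, 0.001, -0.997]] [ 0.18358378 -1.3820304  -2.70828682] 32.15
```

View pics/s11.png

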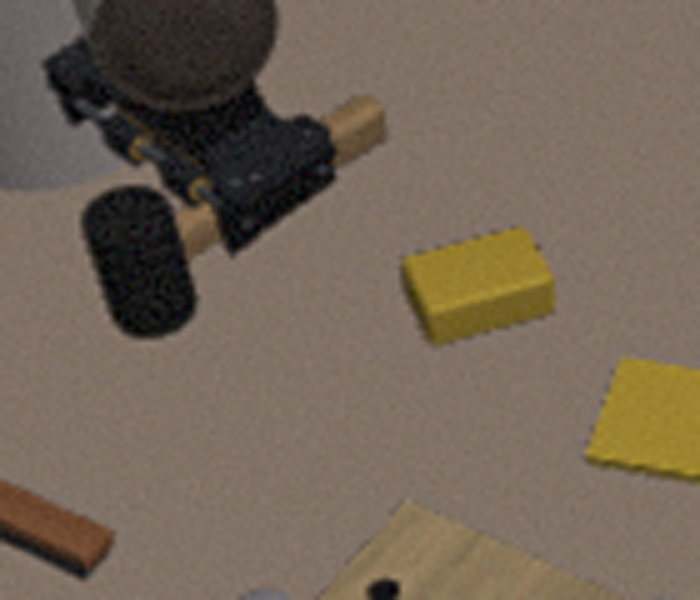

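>>> play_rows(deltas=[[0.05,0,0.6,0,0,0,0],[0.1,0,1.2,0,0,0,0],[0.13,0,1.5,0,0,0,0],[0.13,0,1.6,0,0,0,0],[0.13,0,1.6,0,0,0,0],[0.13,0,1.6,0,0,0,0]])

```text
time_s: 32.8
tcp_pos: [0.4811, -0.3455, 0.0268]
ee_rot: [[0.99, 0.119, -0.08], [0.118, -0.993, -0.011], [-0.081, 0.001, -0.997]]
wrist_force: [-0.9, -0.2, -3.7]
gripper_width: 0.231
```

>>> play_rows(deltas=[[0.01,0,0.08,0,0,0,0],[0.01,0,0.08,0,0,0,0]])

```text
time_s: 33.0
tcp_pos: [0.4805, -0.3452, 0.024]
ee_rot: [[0.99, 0.118, -0.082], [0.118, -0.993, -0.01], [-0.082, 0.0, -0.997]]
wrist_force: [-0.4, -0.6, -3.5]
gripper_width: 0.227
```

>>> play_rows(deltas=[[0.01,0,0.06,0,0,0,0],[0.01,0,0.06,0,0,0,0]])

```text
time_s: 33.2
tcp_pos: [0.4806, -0.3453, 0.0226]
ee_rot: [[0.99, 0.119, -0.082], [0.118, -0.993, -0.01], [-0.083, 0.0, -0.997]]
wrist_force: [-0.4, -0.0, -1.5]
gripper_width: 0.224
```

>>> play_rows(deltas=[[0,0,0.03,0,0,0,0],[0,0,0.03,0,0,0,20],[0,0,0.03,0,0,0,24],[0,0,0.03,0,0,0,30],[0,0,0.03,0,0,0,45],[0,0,0.03,0,0,0,50],[0,0,0.03,0,0,0,50]])

```text
time_s: 33.9
tcp_pos: [0.4806, -0.3451, 0.0215]
ee_rot: [[0.99, 0.119, -0.082], [0.118, -0.993, -0.01], [-0.083, 0.0, -0.997]]
wrist_force: [-0.5, -0.2, 0.9]
gripper_width: 0.519
```

```bash
python3 - <<'E'
from h import *
s=r.sense();print(s["tcp_pos"],s["wrist_force"],s["gripper_width"]*87,s["time_s"])
c=r.capture("wrist");cv2.imwrite("pics/w12.png",c["pixels"][:,:,::-1])
plan(s["tcp_pos"][0]-.006,s["tcp_pos"][1],.2,6.8)
E
```

```text
[ 0.48062244 -0.34510649  0.02154911] [-0.45604402 -0.20437563  0.86811623] 45.139434500016826 33.9
t 33.95 delta [-0.83, -0.03, -7.1] [0.0, 0.95, 0.0] F [0.9, 0.1, 0.2] gw 0.539
```

View pics/w12.png

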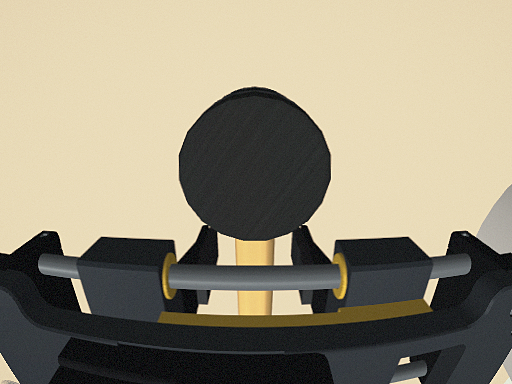

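>>> play_rows(deltas=[[-0.05,0,-0.8,0,0,0,50],[-0.2,0,-2,0,0.3,0,50],[-0.4,0,-3.8,0,0.95,0,50],[-0.6,0,-5.6,0,0.95,0,50],[-0.83,0,-7.1,0,0.95,0,50],[-0.83,0,-7.1,0,0.95,0,50],[-0.83,0,-7.1,0,0.95,0,50]])

```text
time_s: 34.65
tcp_pos: [0.4747, -0.3458, 0.2011]
ee_rot: [[0.993, 0.118, 0.002], [0.118, -0.993, -0.0], [0.002, 0.001, -1.0]]
wrist_force: [0.2, 0.6, -0.7]
gripper_width: 0.577
```

```bash
python3 ov.py o9; python3 - <<'E'
from h import *
s=r.sense();print(s["tcp_pos"],s["wrist_force"],s["time_s"])
c=r.capture("scene");cv2.imwrite("pics/s13.png",c["pixels"][:,:,::-1])
c=r.capture("top");cv2.imwrite("pics/t13.png",cv2.resize(c["pixels"][90:240,190:400,::-1],None,fx=3.6,fy=3.6,interpolation=cv2.INTER_CUBIC))
A=cv2.resize(cv2.imread("pics/scene0.png"),None,fx=8,fy=8,interpolation=cv2.INTER_CUBIC);B=cv2.resize(cv2.imread("pics/s13.png"),None,fx=8,fy=8,interpolation=cv2.INTER_CUBIC);f=8
t=A[188*f:203*f,172*f:190*f];res=cv2.matchTemplate(B[186*f:215*f,169*f:196*f],t,cv2.TM_CCOEFF_NORMED);_,m,_,l=cv2.minMaxLoc(res);print(m,l[0]/f-3,l[1]/f-2)
E
```

```text
[ 0.47371527 -0.34529313  0.19866074] [ 0.33205276  0.85841537 -0.70527132] 34.75
0.972000241279602 1.5 5.75
```

View pics/o9_scene.png

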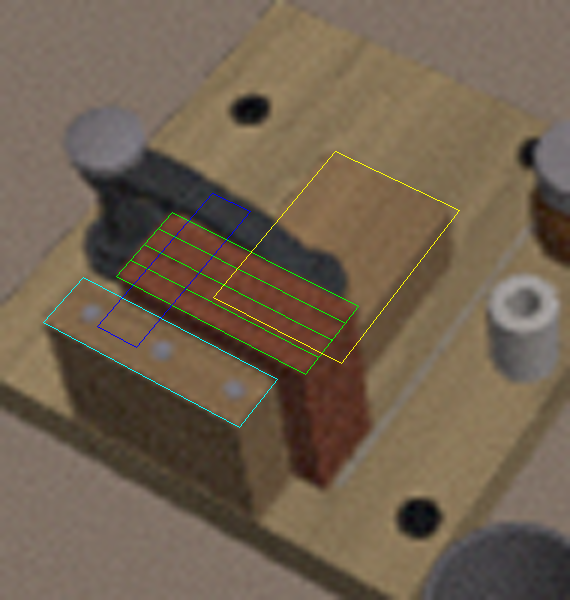

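View pics/t13.png

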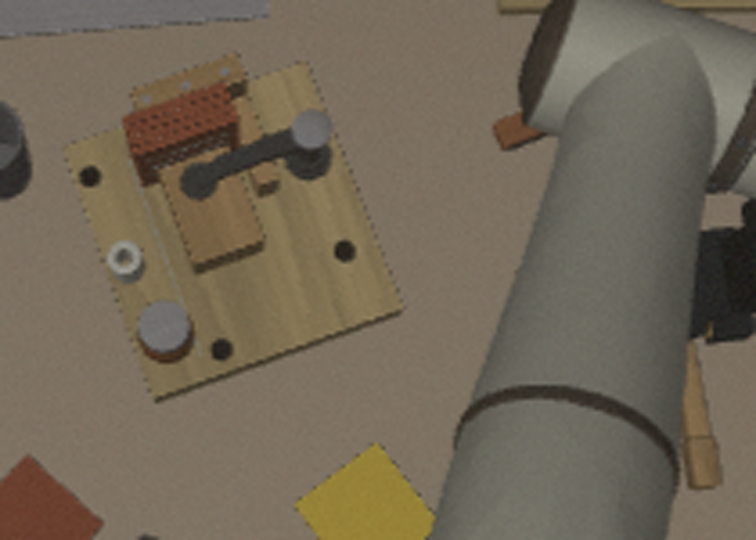

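View pics/s13.png

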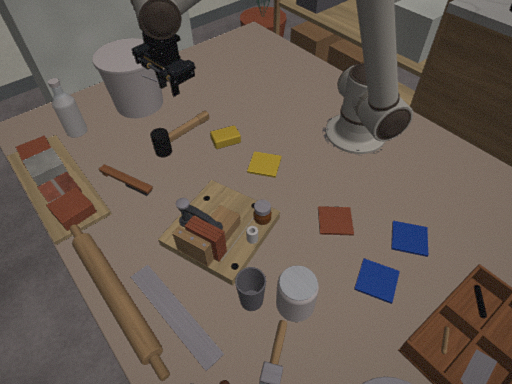

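```bash
python3 -c "
from station import r
print(r.finish_job())"
```

```text
the job is handed in; nothing more can be done
None
```

The tiles are clamped and the job is handed in, at about 35 s of the 72 s allowed.

- **Row:** I slid the block in until the four tiles stood upright, then pushed their ends against the side stop. The middle two came up about 1 mm short, so I pushed again and they ended flush to about 0.3 mm. A final push on the block stalled at about 13 N. The last scene picture matches the target outline for tiles and block.
- **Clamp:** Three mallet blows drove the holdfast down. I estimate it at 26.5 to 29 mm, inside the 26 to 31 mm that clamps well. My estimates disagree a little: the scene camera says about 28 mm, the wrist camera and the mallet touch about 27 mm. An early reading of the touch gave 25.7 mm, before I corrected it from the height at which the mallet later touched the bench. The crown had not moved after the last blow.
- **Mallet:** The blows tilted it about 5° in the grip, so I levelled it before setting it down. It stands on its face at its original spot to the right of the board.
- **Bystanders:** The jar, kiln prop and the rest look unmoved, and the gripper is clear of everything.

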